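Level the cutter stand and stack its keyed cutter wheels

ROBOT

A 7-joint arm with a two-finger parallel gripper is mounted at the origin on the work surface. World frame = base frame: x ahead of the robot, y to its left, z up, the work surface at z = 0. Lengths are in m, angles in rad, forces in N, time in s.
With the tool pointing down it reaches from about 0.425 to 0.875 m from the base axis. Payload 8.4 kg.
Tool frame: the origin (TCP) lies on the centre line of the jaws, within the pads' length; the fingertips stand ahead of it and the grasp point (between the pads) is the TCP (arm.nose_length is the z of the fingertips in the tool frame, in m); z points along the fingers, y is the line along which they close (so a half turn about z gives the same grasp; the last joint's range is limited). The gripper opens to 87 mm and grips with 3 to 60 N. Pads are 19 mm wide; open, the fingers measure 117 mm over their backs; the gripper's body (75 mm by 190 mm) begins 51 mm behind the grasp point.
Start: joints at [-1.225, 0.333, 0.04, 1.465, -0.013, 1.343, -0.059], TCP at [0.28, 0.587, 0.242] pointing down, gripper open.
Joint ranges: [-2.58, 2.58], [-0.38, 2.09], [-1.3, 1.39], [0.25, 2.4], [-1.5, 4.64], [0.08, 2.09], [-2.65, 2.65]. Speed limits (rad/s): [2.22, 2.22, 2.79, 2.79, 3.14, 3.14, 3.14].

INTERFACE

Orientations are given as a unit quaternion [x, y, z, w].
In Python, from bench import arm, snapshot, spotter gives the robot as it stands.
- The arm moves only by the tool send_rows, never from a script. Its argument "increments" is a list that holds one entry, the list of rows, each a list of 7 numbers: the turn, a rotation vector about the world's x, y, z scaled (see below), then the shift along the world's x, y, z scaled (see below), then the closure, from 0 (fully open) to 1 (shut). A call has exactly 5 rows; each row is the pose to reach, as a shift and turn from the pose commanded when the call began; what a row does not reach only later rows make up. The controller multiplies each number of a shift by 0.15 m and each number of a turn by 1.5 rad. A row lasts 1/8 s, in which the tool goes at most 62.5 mm and 10.7 degrees, less where a joint would pass 70% of its speed; a pose out of reach is approached as far as the arm can. A call with a number of a shift or a turn outside -1 to 1 is refused whole. A call with a gripper value outside its range is refused whole. The fingers move at their own pace and stop on an object; "grip_force" is the grip in N (left out, the last holds). Time passes only in rows, so rows that repeat a pose let the fingers close, or fill a call up. It gives the time, the measured TCP pose, the force, the opening and the grip force at its end, in the units of the state.
- arm.observe(): the state, without advancing time (a new reading comes with each control period).
- snapshot(name): name is "side" or "top"; returns a dict with "img" (480x640x3 uint8, red, green, blue), "fx", "fy", "cx", "cy" (pixels), "k1" (the pictures are not rectified: a ray, as slopes to the right and down, at radius r is drawn at 1 + k1 r^2 times it, then the intrinsics apply), "xyz" and "rotation" of the camera in the world. Camera axes: x right, y up, looking along -z (the intrinsics and any distortion apply to the point x, -y, -z); pixel columns grow to the right and rows downward; lengths in m; the calibration is good to about 2 mm. A picture is of the moment at which its call begins. There is no depth.
- arm.hand_in(): hands the job in; it is judged then, once.
Trained networks look in a picture, given as the dict that the camera call returned (one of the last four; its "shot" number tells which), for a name from the list of things; names that differ only in an ending like _2 or _b are one class to them, and where a whole thing is asked for, a point or a joint stands for the part that bears it (a point fixed in the world has none). Each returns a list of dicts, best first, with "score" (0 to 1); they miss things now and then, are a little off and sometimes report something else, mostly with a low value. They report only what shows in the picture. A call takes as long as a camera call. They do not tell look-alikes from the thing itself.
- spotter.outline_of(picture, query): "mask" (480x640 bool, what is visible of it) and "pixel" ([column, row] in pixels, amid what is visible of it).
The state is a dict: "time_s": time; "joint_pos": joint angles; "joint_vel": joint speeds; "joint_efforts": joint torques, N m; "tcp_pos": TCP position; "ee_rot": TCP orientation; "contact_force": force on the tool from outside, world axes, zero at the start; "moment": the same for the moment, N m; "opening": finger opening in m; "finger_force": force on a finger pad.
Only numpy, scipy, OpenCV 4.12 (cv2) and the standard library are available. Lean on these libraries where they do the work, as an engineer would, in place of code of your own. Each camera call takes 0.05 s, during which the arm holds its last target. There are 200 camera calls.

TASK

Get the small cutter stand ready for shredding boards: turn its two orange side screws until the stand is level, all four of its feet bear firmly and it no longer rocks. Then slide every toothed cutter wheel lying on the bench over the keyed spindle, keyway to key, each lying flat and fully home on the flange or on the wheel below, and only then throw the red isolator lever fully over to on. Leave the laptop, screwdriver, tin and heat sink where they are.

Things in the scene. Friction and masses are not known exactly. Their poses are not given: they have to be found in the camera images.
- stand: green steel cutter stand, 5 kg, standing loose on the bench; not to be lifted. Deck 200 x 180 mm, its top 55 mm above the origin; a 60 mm wide arm reaches 170 mm from the middle to either side. Origin: under the middle, in the plane of the two fixed feet (bench level when the stand is level). x: from front foot to back foot, y: towards the left screw, z: up. At the start it leans to one side, because only the front and back fixed feet and at most one pad bear
- foot_front: fixed round foot under the deck, 85 mm from the middle towards -x of the stand, origin at its lowest point
- foot_back: fixed round foot under the deck, 85 mm from the middle towards +x of the stand, origin at its lowest point
- pad_left: black sprung rubber pad, 40 mm across, at the lower end of the left screw (140 mm from the middle towards +y of the stand); origin at the centre of its sole. It gives 0.5 mm per newton, so driving it 3 to 5 mm further after it touches its packing plate (stand level) loads it well with 6 to 10 N; much more on both sides lifts the stand off a fixed foot
- pad_right: the like pad of the right screw, 140 mm towards -y of the stand
- screw_left (a joint): orange bar knob of the left levelling screw, its angle in rad, 0 to 5.5. It grows when turned clockwise seen from above; clockwise drives the left pad down, 3.82 mm per rad (steep quick-acting thread). Unloaded, the pad's sole lies 12 mm - 3.82 mm x angle above the plane of the two fixed feet (negative: below it). It stays where it is left and takes about 0.15 N m, a little more under load
- screw_right (a joint): orange bar knob of the right levelling screw, its angle in rad, 0 to 5.5. It grows when turned clockwise seen from above; clockwise drives the right pad down, 3.82 mm per rad (steep quick-acting thread). Unloaded, the pad's sole lies 12 mm - 3.82 mm x angle above the plane of the two fixed feet (negative: below it). It stays where it is left and takes about 0.15 N m, a little more under load
- screw_left_grip (a point): point on the left screw's axis at a good gripping height, 82 mm above the origin of the stand; the x axis runs along the bar. The bar is 52 mm long, 14 mm thick, from 60 to 96 mm above the stand's origin; it turns with the screw
- screw_right_grip (a point): the same for the right screw
- plate_thin: bright packing plate 70 x 70 x 3 mm fixed on the bench under one of the two pads (either one); origin under its centre
- plate_thick: dark packing plate 70 x 70 x 7 mm fixed on the bench under the other pad; origin under its centre
- hub (a point): on the axis of the spindle amid the deck, on top of its flange (54 mm across, 66 mm above the stand's origin), the lowest wheel's seat. z: up the spindle, x: towards its yellow master key. Spindle 29 mm across, 58 mm tall from here, tapered over the last 10 mm; key 10 mm wide, out to 20 mm from the axis, 48 mm tall plus a narrower 5 mm nose. It may stand at any angle, turns stiffly (0.3 N m)
- isolator (a joint): lever of the isolator on a yellow block: 0 off, leaning one way; about 1.0 fully on, leaning the other way (towards +x of isolator_tip's frame as built). It stays where it is left; light (1 N)
- isolator_tip (a point): centre of the red ball, 26 mm across, at the lever's end, 70 mm from the lever's pivot; the pivot is 22 mm above the bench on the middle of the block (70 x 50 x 25 mm). y: the pivot axis (level); the tip swings from 34 mm short of the pivot to 34 mm beyond it. With the lever off, the frame's x is level and points the way in which the lever is to be pushed
- cutter_a: steel toothed cutter wheel, 60 mm across opposite teeth (flat tooth ends 13 mm wide, eight teeth 45 degrees apart), 14 mm thick, 0.19 kg, lying flat; origin at its centre (mid-thickness). Bore 32 mm with one keyway, 13 mm wide, in the direction of its x axis, under a tooth with a yellow mark on both faces; z along its axis. It passes the key with 1.5 mm to spare all round. Stacks 14 mm per wheel. May be absent
- cutter_b: steel toothed cutter wheel, 60 mm across opposite teeth (flat tooth ends 13 mm wide, eight teeth 45 degrees apart), 14 mm thick, 0.19 kg, lying flat; origin at its centre (mid-thickness). Bore 32 mm with one keyway, 13 mm wide, in the direction of its x axis, under a tooth with a yellow mark on both faces; z along its axis. It passes the key with 1.5 mm to spare all round. Stacks 14 mm per wheel. May be absent
- cutter_c: steel toothed cutter wheel, 60 mm across opposite teeth (flat tooth ends 13 mm wide, eight teeth 45 degrees apart), 14 mm thick, 0.19 kg, lying flat; origin at its centre (mid-thickness). Bore 32 mm with one keyway, 13 mm wide, in the direction of its x axis, under a tooth with a yellow mark on both faces; z along its axis. It passes the key with 1.5 mm to spare all round. Stacks 14 mm per wheel. May be absent
- cutter_d: steel toothed cutter wheel, 60 mm across opposite teeth (flat tooth ends 13 mm wide, eight teeth 45 degrees apart), 14 mm thick, 0.19 kg, lying flat; origin at its centre (mid-thickness). Bore 32 mm with one keyway, 13 mm wide, in the direction of its x axis, under a tooth with a yellow mark on both faces; z along its axis. It passes the key with 1.5 mm to spare all round. Stacks 14 mm per wheel. May be absent
- laptop: dark laptop base 210 x 300 x 18 mm, bystander; origin under its centre
- screwdriver: orange-handled screwdriver lying on the bench, bystander; origin under its middle
- tin: open metal tin, 90 mm across, 75 mm high, bystander; origin under its centre
- heat_sink: finned aluminium heat sink 70 x 90 x 36 mm, bystander; origin under its centre
Mind the look-alikes: they are no part of the job. There is more than one size of the part that bears isolator; the job needs the largest. Leave any purple look-alike of the cutter_c alone.

How it is judged:
On the way, in this order (a step that is already met when the one before it is completed fails the run):
1. the stand is level and bears on all four feet, let go (contact force between each of foot_front, foot_back, pad_left, pad_right and anything else above 1 N and angle between stand's own z axis and vertical below 0.022 rad and contact force between the fingers and stand below 0.5 N), for 0.4 s.
2. every wheel is fully home on the spindle, the stand still level on all four feet (all of step 1 and horizontal distance between each of cutter_a, cutter_b, cutter_c, cutter_d and hub below 0.005 m and angle between the z axis of each of cutter_a, cutter_b, cutter_c, cutter_d and the z axis of hub, either way round below 0.08 rad and z of each of cutter_a, cutter_b, cutter_c, cutter_d in the frame of hub above 0.004 m and (z of cutter_a in the frame of hub below 0.0095 m or (z of cutter_a in the frame of cutter_b between 0.0115 and 0.0165 m and horizontal distance between cutter_a and cutter_b below 0.008 m) or (z of cutter_a in the frame of cutter_c between 0.0115 and 0.0165 m and horizontal distance between cutter_a and cutter_c below 0.008 m) or (z of cutter_a in the frame of cutter_d between 0.0115 and 0.0165 m and horizontal distance between cutter_a and cutter_d below 0.008 m)) and (z of cutter_b in the frame of hub below 0.0095 m or (z of cutter_b in the frame of cutter_a between 0.0115 and 0.0165 m and horizontal distance between cutter_b and cutter_a below 0.008 m) or (z of cutter_b in the frame of cutter_c between 0.0115 and 0.0165 m and horizontal distance between cutter_b and cutter_c below 0.008 m) or (z of cutter_b in the frame of cutter_d between 0.0115 and 0.0165 m and horizontal distance between cutter_b and cutter_d below 0.008 m)) and (z of cutter_c in the frame of hub below 0.0095 m or (z of cutter_c in the frame of cutter_a between 0.0115 and 0.0165 m and horizontal distance between cutter_c and cutter_a below 0.008 m) or (z of cutter_c in the frame of cutter_b between 0.0115 and 0.0165 m and horizontal distance between cutter_c and cutter_b below 0.008 m) or (z of cutter_c in the frame of cutter_d between 0.0115 and 0.0165 m and horizontal distance between cutter_c and cutter_d below 0.008 m)) and (z of cutter_d in the frame of hub below 0.0095 m or (z of cutter_d in the frame of cutter_a between 0.0115 and 0.0165 m and horizontal distance between cutter_d and cutter_a below 0.008 m) or (z of cutter_d in the frame of cutter_b between 0.0115 and 0.0165 m and horizontal distance between cutter_d and cutter_b below 0.008 m) or (z of cutter_d in the frame of cutter_c between 0.0115 and 0.0165 m and horizontal distance between cutter_d and cutter_c below 0.008 m))), for 0.3 s.
3. the isolator is thrown on (value of joint isolator above 0.85 rad), for 0.1 s.
At the end, for the whole second after the job is handed in: the stand leans less than 0.022 rad and each of its four feet carries more than 1 N; every wheel present lies on the spindle within 5 mm of its axis, within 0.08 rad of flat and within 2.5 mm of fully home (on the flange or on another wheel), at rest; the isolator lever is past 0.85 rad (contact force between each of foot_front, foot_back, pad_left, pad_right and anything else above 1 N and angle between stand's own z axis and vertical below 0.022 rad and horizontal distance between each of cutter_a, cutter_b, cutter_c, cutter_d and hub below 0.005 m and angle between the z axis of each of cutter_a, cutter_b, cutter_c, cutter_d and the z axis of hub, either way round below 0.08 rad and z of each of cutter_a, cutter_b, cutter_c, cutter_d in the frame of hub above 0.004 m and (z of cutter_a in the frame of hub below 0.0095 m or (z of cutter_a in the frame of cutter_b between 0.0115 and 0.0165 m and horizontal distance between cutter_a and cutter_b below 0.008 m) or (z of cutter_a in the frame of cutter_c between 0.0115 and 0.0165 m and horizontal distance between cutter_a and cutter_c below 0.008 m) or (z of cutter_a in the frame of cutter_d between 0.0115 and 0.0165 m and horizontal distance between cutter_a and cutter_d below 0.008 m)) and (z of cutter_b in the frame of hub below 0.0095 m or (z of cutter_b in the frame of cutter_a between 0.0115 and 0.0165 m and horizontal distance between cutter_b and cutter_a below 0.008 m) or (z of cutter_b in the frame of cutter_c between 0.0115 and 0.0165 m and horizontal distance between cutter_b and cutter_c below 0.008 m) or (z of cutter_b in the frame of cutter_d between 0.0115 and 0.0165 m and horizontal distance between cutter_b and cutter_d below 0.008 m)) and (z of cutter_c in the frame of hub below 0.0095 m or (z of cutter_c in the frame of cutter_a between 0.0115 and 0.0165 m and horizontal distance between cutter_c and cutter_a below 0.008 m) or (z of cutter_c in the frame of cutter_b between 0.0115 and 0.0165 m and horizontal distance between cutter_c and cutter_b below 0.008 m) or (z of cutter_c in the frame of cutter_d between 0.0115 and 0.0165 m and horizontal distance between cutter_c and cutter_d below 0.008 m)) and (z of cutter_d in the frame of hub below 0.0095 m or (z of cutter_d in the frame of cutter_a between 0.0115 and 0.0165 m and horizontal distance between cutter_d and cutter_a below 0.008 m) or (z of cutter_d in the frame of cutter_b between 0.0115 and 0.0165 m and horizontal distance between cutter_d and cutter_b below 0.008 m) or (z of cutter_d in the frame of cutter_c between 0.0115 and 0.0165 m and horizontal distance between cutter_d and cutter_c below 0.008 m)) and value of joint isolator above 0.85 rad and linear speed of each of cutter_a, cutter_b, cutter_c, cutter_d below 0.02 m/s); the robot touches nothing.
It fails at once if the laptop is moved by more than 40 mm (distance of laptop from where it was at the start of the episode above 0.04 m).
It fails at once if the screwdriver is moved by more than 40 mm (distance of screwdriver from where it was at the start of the episode above 0.04 m).
It fails at once if the tin is moved by more than 40 mm (distance of tin from where it was at the start of the episode above 0.04 m).
It fails at once if the heat sink is moved by more than 40 mm (distance of heat_sink from where it was at the start of the episode above 0.04 m).
Of cutter_a, cutter_b, cutter_c, cutter_d only 3 to 4 are there at a start; the rules pass over those that are not, and their reading is None.
At some moment in a run one of cutter_a, cutter_b, cutter_c, cutter_d may be knocked a few centimetres aside while the robot is not near it.
Once in a run the grip may slacken for a moment while it holds something.
It also fails if it takes over 200 s, if anything falls off the work surface, if the arm or the gripper's body presses on something with over 40 N, if the wrist force passes 120 N, or if a joint passes its speed limit or range.

## Working session

There is one attempt and no reset: what is moved stays moved. The work goes in short steps, Python scripts to look and compute and a tool call to move; the robot and the scene stay as the last step left them, time stands still between calls to the robot, and variables do not carry over. Pictures are saved under pics/ and viewed, at most 14 in all, crops included, and the job is handed in when it is done.

Besides the shell and the picture viewer there is one more tool, called after "Request:" by a JSON object that holds its "name" and its "arguments". send_rows: Moves the arm, as the interface text tells. Shifts and turns lie within -1 to 1; 1 stands for 0.15 m of shift or 1.5 rad of turn. Its arguments: {"type":"object","properties":{"increments":{"type":"array","items":{"type":"array","items":{"type":"array","items":{"type":"number","minimum":-1,"maximum":1}}}},"grip_force":{"type":"number"}},"required":["increments"]}

```bash
ls; mkdir -p pics; cat > h.py <<'E'
import numpy as np, cv2
from bench import arm, snapshot, spotter
def save(s,name,box=None,scale=1):
    im=s["img"][:,:,::-1]
    if box: im=im[box[1]:box[3],box[0]:box[2]]
    if scale!=1: im=cv2.resize(im,None,fx=scale,fy=scale,interpolation=cv2.INTER_CUBIC)
    cv2.imwrite("pics/"+name,im)
def rot(s):
    R=np.array(s["rotation"],float)
    if R.shape==(4,):
        from scipy.spatial.transform import Rotation as Ro
        R=Ro.from_quat(R).as_matrix()
    return R
def ray(s,px):
    x=(px[0]-s["cx"])/s["fx"]; y=(px[1]-s["cy"])/s["fy"]
    rd=np.hypot(x,y); r=rd
    for _ in range(30): r=rd/(1+s["k1"]*r*r)
    f=r/rd if rd>0 else 1
    return rot(s)@np.array([x*f,-y*f,-1.0])
def at_z(s,px,z):
    d=ray(s,px); o=np.array(s["xyz"]); return o+d*(z-o[2])/d[2]
def proj(s,p):
    c=rot(s).T@(np.array(p,float)-np.array(s["xyz"])); x=c[0]/-c[2]; y=-c[1]/-c[2]
    k=1+s["k1"]*(x*x+y*y); return np.array([s["fx"]*x*k+s["cx"],s["fy"]*y*k+s["cy"]])
E
python3 - <<'E'
from h import *
np.set_printoptions(precision=4,suppress=True)
for n in("top","side"):
    s=snapshot(n); save(s,n+"0.png"); print(n,s["xyz"],s["rotation"],s["fx"],s["cx"],s["cy"],s["k1"])
    for q in["stand","cutter_a","isolator","isolator_tip","screw_left","screw_left_grip","hub","plate_thin","plate_thick","laptop","screwdriver","tin","heat_sink","pad_left"]:
        try:
            for d in spotter.outline_of(s,q)[:6]:
                print(q,round(d["score"],2),np.round(d["pixel"]),d["mask"].sum(),at_z(s,d["pixel"],0.01)[:2])
        except Exception as e: print(q,e)
print(arm.observe(), arm.nose_length)
E
```

```text
pics
top [ 0.444  -0.021   1.2463] [ 0.0309 -0.0277 -0.699   0.7139] 452.1431269582915 320.0482433602718 238.22487848672955 -0.011401595701702487
stand 0.96 [244. 240.] 6491 [0.5387 0.1946]
cutter_a 0.67 [410. 276.] 211 [ 0.4485 -0.2613]
cutter_a 0.62 [357. 276.] 239 [ 0.4441 -0.118 ]
cutter_a 0.52 [409. 236.] 204 [ 0.5564 -0.2574]
cutter_a 0.51 [354. 314.] 158 [ 0.3439 -0.1119]
cutter_a 0.5 [368. 227.] 208 [ 0.5811 -0.1444]
isolator 0.6 [491. 210.] 36 [ 0.634  -0.4845]
isolator 0.37 [454. 221.] 54 [ 0.6008 -0.3825]
isolator_tip 0.61 [491. 208.] 56 [ 0.6396 -0.4843]
screw_left 0.6 [194. 252.] 209 [0.5026 0.3302]
screw_left 0.34 [368. 227.] 118 [ 0.5803 -0.146 ]
screw_left_grip 0.73 [192. 251.] 234 [0.5039 0.3357]
hub 0.83 [245. 246.] 356 [0.5218 0.1907]
plate_thin 0.55 [204. 261.] 81 [0.4769 0.3032]
plate_thin 0.3 [477. 264.] 122 [ 0.4847 -0.4447]
plate_thick 0.61 [445. 327.] 967 [ 0.3129 -0.3563]
plate_thick 0.49 [193. 251.] 189 [0.5042 0.3341]
plate_thick 0.47 [310. 246.] 231 [0.5239 0.0119]
laptop 0.88 [265. 157.] 7995 [0.7703 0.1439]
screwdriver 0.71 [253. 315.] 402 [0.3337 0.163
[... 1273 characters left out ...]
251.] 211 [0.3437 0.1723]
tin 0.55 [211. 207.] 663 [0.3518 0.4674]
tin 0.39 [314. 235.] 254 [0.5945 0.1433]
heat_sink 0.57 [292. 370.] 1425 [ 0.316  -0.3517]
{'time_s': 1.5, 'joint_pos': array([-1.2252,  0.3332,  0.0399,  1.4654, -0.0134,  1.3433, -0.0585]), 'joint_vel': array([ 0.0007,  0.0001,  0.0008, -0.0016,  0.0002, -0.0021, -0.0008]), 'joint_efforts': array([  0.0003, -65.6125,   1.3327, -40.4039,  -0.06  ,   0.0353,
        -0.    ]), 'tcp_pos': array([0.2797, 0.5867, 0.2416]), 'ee_rot': array([ 0.2206,  0.9754,  0.    , -0.    ]), 'contact_force': array([-0.2723,  0.4686,  1.3268]), 'moment': array([0.029 , 0.0121, 0.0236]), 'finger_force': 0.0, 'opening': 0.08704899354986129} 0.019
```

```bash
python3 - <<'E'
import cv2
a=cv2.imread("pics/top0.png")
cv2.imwrite("pics/t1.png",cv2.resize(a[190:350,330:530],None,fx=4,fy=4,interpolation=cv2.INTER_CUBIC)[:600])
cv2.imwrite("pics/t1.png",cv2.resize(a[195:345,330:530],None,fx=4,fy=4,interpolation=cv2.INTER_CUBIC))
cv2.imwrite("pics/t2.png",cv2.resize(a[175:325,155:355],None,fx=4,fy=4,interpolation=cv2.INTER_CUBIC))
E
```

```text
(no output)
```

View pics/t1.png

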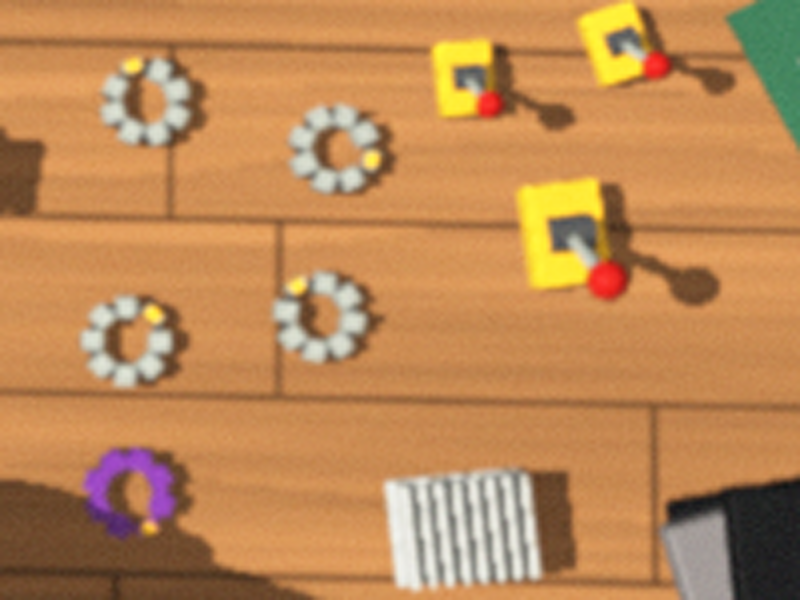

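View pics/t2.png

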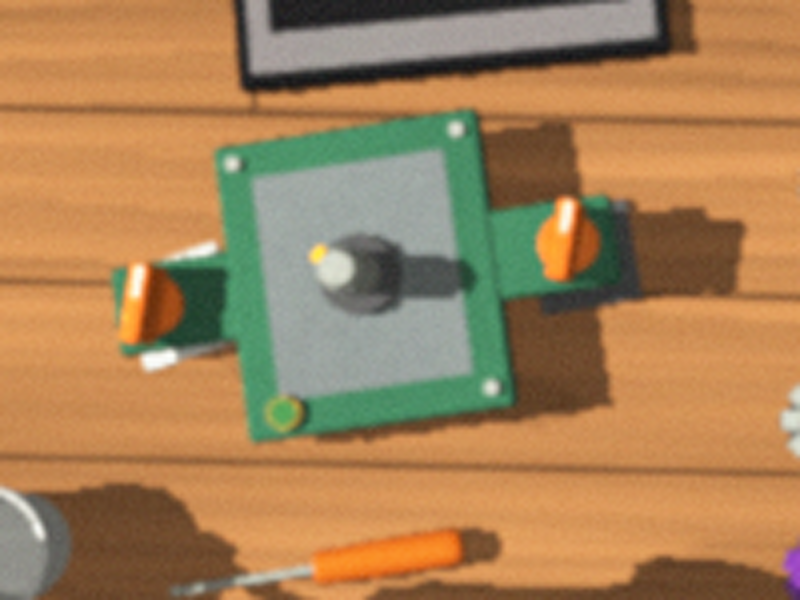

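View pics/side0.png

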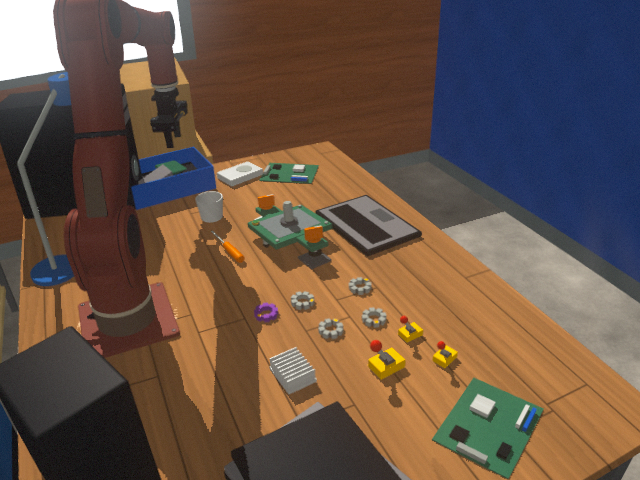

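Top view: four grey wheels at about (367,220), (414,232), (410,274) and (362,280). The purple look-alike is at (363,318), so I leave that one. There are three isolators: (447,214), (485,205) and the largest at (471,254), which I choose. The stand is at (244,240), with the thin plate under its left pad and the thick one under its right. Next I crop close on the stand from the side to measure its lean.

```bash
python3 - <<'E'
import cv2
a=cv2.imread("pics/side0.png")
cv2.imwrite("pics/s1.png",cv2.resize(a[180:280,235:345],None,fx=6,fy=6,interpolation=cv2.INTER_CUBIC))
E
```

```text
(no output)
```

View pics/s1.png

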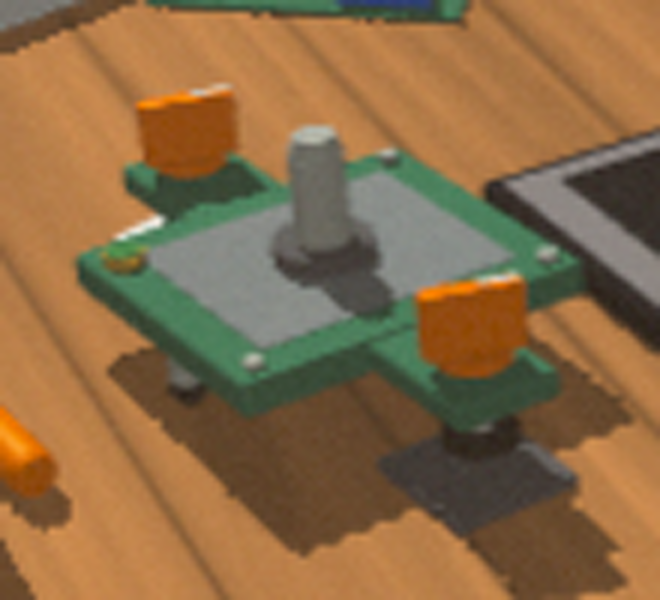

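```bash
cat > fit.py <<'E'
from h import *
from scipy.optimize import least_squares
from scipy.spatial.transform import Rotation as Ro
def T(q,p):
    # q: x,y,yaw,roll(about stand x); z so that line of feet lies on bench
    R=Ro.from_euler('ZX',[q[2],q[3]]).as_matrix(); return np.array([q[0],q[1],0])+R@np.array(p)
def fit(top,side,tp,sp,q0=(.54,.19,.1,0),cal=True):
    def f(v):
        r=[proj(top,T(v,p))+v[4:6]-u for p,u in tp]+[proj(side,T(v,p))+v[6:8]-u for p,u in sp]
        return np.r_[np.concatenate(r),v[4:8]*(0.3)]
    r=least_squares(f,np.r_[q0,0,0,0,0],loss='soft_l1'); return r
E
python3 - <<'E'
from fit import *
np.set_printoptions(precision=4,suppress=True)
top=snapshot("top");side=snapshot("side")
t=lambda a,b:np.array([a/4+155,b/4+175]); s=lambda a,b:np.array([a/6+235,b/6+180])
m=.001
C=[(.1,.09,.055),(.1,-.09,.055),(-.1,-.09,.055),(-.1,.09,.055)]
tp=list(zip(C+[(0,0,.124)],[t(217,150),t(474,111),t(513,403),t(252,440),t(338,268)]))
sp=list(zip(C+[(0,0,.124),(0,.14,.096),(0,-.14,.096)],[s(400,152),s(583,262),s(248,382),s(78,262),s(315,133),s(187,92),s(471,281)]))
r=fit(top,side,tp,sp); print(r.x); print(r.fun[:-4].reshape(-1,2))
for k,b,(u,v),(ut,vt) in(("L",.14,((140,103),(235,87)),((140,265),(128,340))),("R",-.14,((418,290),(525,277)),((567,200),(552,278)))):
    z=T(r.x,(0,b,.096))[2]
    a=at_z(side,s(*u)-r.x[6:8],z);c=at_z(side,s(*v)-r.x[6:8],z);print(k,z,c-a,np.arctan2(*(c-a)[[1,0]])-r.x[2])
    a=at_z(top,t(*vt)-r.x[4:6],z);c=at_z(top,t(*ut)-r.x[4:6],z);print(k,c-a,np.arctan2(*(c-a)[[1,0]])-r.x[2])
E
```

```text
[ 0.5291  0.1768  0.1612 -0.0868  0.1527  1.5216  0.602   0.8473]
[[-0.6466 -0.7797]
 [ 0.7817 -1.3082]
 [ 1.0819  0.7531]
 [-0.3802  0.9955]
 [-0.526  -0.0223]
 [ 0.082  -0.6506]
 [ 1.0901 -0.5223]
 [-0.511   0.4798]
 [-0.6867 -0.6697]
 [-0.0279  0.3426]
 [ 0.0783  1.7994]
 [ 0.0994 -0.1414]]
L 0.08350002227158328 [ 0.0523 -0.0061  0.    ] -0.2770076768419427
L [ 0.0486 -0.0056  0.    ] -0.2754494067814118
R 0.10777694029517033 [ 0.0499 -0.0118  0.    ] -0.3941079177651907
R [ 0.0497 -0.0082  0.    ] -0.32480452513885005
```

Both bars carry a white mark, which reads about 0.28 rad (left) and 0.36 rad (right) clockwise. The stand leans to the left by about 0.06 rad, which agrees with a_L ≈ 0.28. Targets are about 2.36 rad for the right screw (thick plate) and 3.40 rad for the left (thin plate). I move to the right screw first.

Request:
{"name": "send_rows", "arguments": {"increments": [[[0,0,0.03,0.09,-0.18,0,0],[0,0,0.06,0.18,-0.37,0,0],[0,0,0.1,0.27,-0.55,0,0],[0,0,0.13,0.36,-0.74,0,0],[0,0,0.163,0.453,-0.917,0,0]]]}}

```text
time_s: 2.22
tcp_pos: [0.3481, 0.4482, 0.2417]
ee_rot: [0.099, 0.995, 0.0, 0.0]
contact_force: [0.3, -0.6, 0.5]
opening: 0.0868
finger_force: 0.0
```

Request:
{"name": "send_rows", "arguments": {"increments": [[[0,0,0,0.09,-0.18,0,0],[0,0,0,0.18,-0.37,0,0],[0,0,0,0.27,-0.55,0,0],[0,0,0,0.36,-0.74,0,0],[0,0,0,0.453,-0.917,0,0]]]}}

```text
time_s: 2.85
tcp_pos: [0.416, 0.3106, 0.2418]
ee_rot: [0.1, 0.995, 0.0, 0.0]
contact_force: [0.7, 0.5, -0.3]
opening: 0.0869
finger_force: 0.0
```

Request:
{"name": "send_rows", "arguments": {"increments": [[[0,0,0,0.09,-0.18,0,0],[0,0,0,0.18,-0.37,0,0],[0,0,0,0.27,-0.55,0,0],[0,0,0,0.36,-0.74,0,0],[0,0,0,0.453,-0.917,0,0]]]}}

```text
time_s: 3.48
tcp_pos: [0.4839, 0.173, 0.2418]
ee_rot: [0.1, 0.995, 0.0, 0.0]
contact_force: [-0.4, 0.7, -0.8]
opening: 0.0871
finger_force: 0.0
```

```bash
cat > blob.py <<'E'
from h import *
def orange(s,box):
    h=cv2.cvtColor(s["img"],cv2.COLOR_RGB2HSV); m=cv2.inRange(h,(5,150,90),(16,255,255)); w=np.zeros_like(m); w[box[1]:box[3],box[0]:box[2]]=m[box[1]:box[3],box[0]:box[2]]
    M=cv2.moments(w,True); return np.array([M["m10"],M["m01"]])/M["m00"],M["m00"]
def tri(a,pa,b,pb):
    o1,d1,o2,d2=np.array(a["xyz"]),ray(a,pa),np.array(b["xyz"]),ray(b,pb)
    t=np.linalg.lstsq(np.c_[d1,-d2],o2-o1,rcond=None)[0]; p,q=o1+t[0]*d1,o2+t[1]*d2; return (p+q)/2,np.linalg.norm(p-q)
E
python3 - <<'E'
from blob import *
np.set_printoptions(precision=4,suppress=True)
a=cv2.imread("pics/top0.png")[:,:,::-1];b=cv2.imread("pics/side0.png")[:,:,::-1]
t=snapshot("top");s=snapshot("side");save(s,"x.png");t["img"]=np.ascontiguousarray(a);s["img"]=np.ascontiguousarray(b)
for n,bt,bs in(("L",(180,235,206,270),(255,190,280,212)),("R",(285,220,310,250),(300,222,326,245))):
    p,k=orange(t,bt);q,l=orange(s,bs);print(n,p,k,q,l,tri(t,p,s,q))
print(arm.observe()["tcp_pos"],arm.observe()["ee_rot"],arm.observe()["joint_pos"])
E
```

```text
L [190.8455 252.3343] 356.0 [266.8493 198.7871] 418.0 (array([0.502 , 0.3177, 0.0775]), np.float64(0.00988752975429274))
R [296.4959 231.9545] 242.0 [313.9963 233.8162] 272.0 (array([0.5542, 0.0472, 0.0804]), np.float64(0.0033482779147917707))
[0.485  0.1706 0.2418] [ 0.1025  0.9947 -0.0003  0.0005] [-0.7359  0.0483  0.3232  1.8055 -0.0149  1.2897  0.9566]
```

Request:
{"name": "send_rows", "arguments": {"increments": [[[0,0,0,0.15,-0.28,0,0],[0,0,0,0.3,-0.56,0,0],[0,0,0,0.46,-0.84,-0.2,0],[0,0,0,0.46,-0.84,-0.4,0],[0,0,0,0.46,-0.84,-0.5,0]]]}}

```text
time_s: 4.2
tcp_pos: [0.5518, 0.0484, 0.165]
ee_rot: [0.1, 0.995, -0.0, -0.001]
contact_force: [-0.0, 1.5, -0.3]
opening: 0.0869
finger_force: 0.0
```

Request:
{"name": "send_rows", "arguments": {"increments": [[[0,0,0,0,0,-0.2,0],[0,0,0,0,0,-0.4,0],[0,0,0,0,0,-0.5,0],[0,0,0,0,0,-0.5,0.5],[0,0,0,0,0,-0.5,1]]], "grip_force": 15}}

```text
time_s: 4.82
tcp_pos: [0.5533, 0.0485, 0.0928]
ee_rot: [0.1, 0.995, 0.0, 0.001]
contact_force: [0.0, -0.5, 0.4]
opening: 0.0745
finger_force: 0.0
```

Request:
{"name": "send_rows", "arguments": {"increments": [[[0,0,0,0,0,0,1],[0,0,0,0,0,0,1],[0,0,0,0,0,0,1],[0,0,0,0,0,0,1],[0,0,0,0,0,0,1]]], "grip_force": 25}}

```text
time_s: 5.45
tcp_pos: [0.5525, 0.0481, 0.0915]
ee_rot: [0.1, 0.995, -0.0, -0.0]
contact_force: [-0.8, 0.0, 0.1]
opening: 0.0246
finger_force: 0.0
```

```bash
python3 - <<'E'
from h import *
s=snapshot("side");save(s,"s2.png",(220,140,380,260),5)
o=arm.observe();print({k:np.round(v,3) for k,v in o.items()})
E
```

```text
{'time_s': np.float64(5.5), 'joint_pos': array([-0.542,  0.285,  0.435,  1.889, -0.142,  0.997,  1.325]), 'joint_vel': array([-0.   ,  0.   ,  0.001,  0.   ,  0.001, -0.001, -0.   ]), 'joint_efforts': array([ 0.0000e+00, -5.1358e+01,  5.3100e+00, -3.4445e+01,  2.9000e-02,
        8.7000e-02, -0.0000e+00]), 'tcp_pos': array([0.553, 0.048, 0.092]), 'ee_rot': array([ 0.1  ,  0.995, -0.   , -0.   ]), 'contact_force': array([-1.103,  0.459, -0.433]), 'moment': array([-0.016, -0.024,  0.002]), 'finger_force': np.float64(0.0), 'opening': np.float64(0.021)}
```

View pics/s2.png

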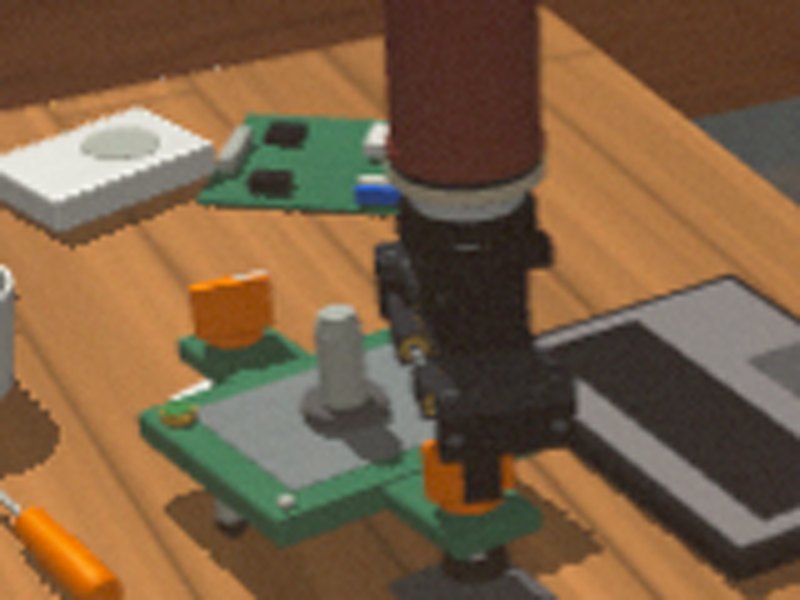

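The fingers straddle the right bar (side crop about (465,470)) and have almost closed. I finish the grip, then turn 2.0 rad clockwise.

Request:
{"name": "send_rows", "arguments": {"increments": [[[0,0,0,0,0,0,1],[0,0,0,0,0,0,1],[0,0,0,0,0,0,1],[0,0,-0.05,0,0,0,1],[0,0,-0.15,0,0,0,1]]], "grip_force": 25}}

```text
time_s: 6.12
tcp_pos: [0.5522, 0.0468, 0.0915]
ee_rot: [0.213, 0.977, -0.001, -0.0]
contact_force: [-2.1, -6.1, 2.3]
opening: 0.0146
finger_force: 24.2
```

Request:
{"name": "send_rows", "arguments": {"increments": [[[0,0,-0.12,0,0,0,1],[0,0,-0.24,0,0,0,1],[0,0,-0.36,0,0,0,1],[0,0,-0.48,0,0,0,1],[0,0,-0.6,0,0,0,1]]]}}

```text
time_s: 6.75
tcp_pos: [0.5502, 0.0448, 0.0908]
ee_rot: [0.618, 0.786, -0.003, -0.001]
contact_force: [-11.2, -10.7, 4.5]
opening: 0.0137
finger_force: 25.0
```

Request:
{"name": "send_rows", "arguments": {"increments": [[[0,0,-0.12,0,0,0,1],[0,0,-0.24,0,0,0,1],[0,0,-0.36,0,0,0,1],[0,0,-0.48,0,0,0,1],[0,0,-0.58,0,0,0,1]]]}}

```text
time_s: 7.38
tcp_pos: [0.548, 0.0451, 0.0899]
ee_rot: [0.892, 0.452, -0.005, -0.001]
contact_force: [-16.9, -10.3, 5.3]
opening: 0.0144
finger_force: 25.0
```

Request:
{"name": "send_rows", "arguments": {"increments": [[[0,0,0,0,0,0,1],[0,0,0,0,0,0,0],[0,0,0,0,0,0,0],[0,0,0,0,0,0,0],[0,0,0,0,0,0.3,0]]]}}

```text
time_s: 8.0
tcp_pos: [0.5509, 0.0484, 0.1349]
ee_rot: [0.89, 0.456, -0.002, -0.0]
contact_force: [0.0, 0.7, 0.6]
opening: 0.0462
finger_force: 0.0
```

```bash
python3 - <<'E'
from h import *
o=arm.observe();print({k:np.round(v,3) for k,v in o.items()})
E
```

```text
{'time_s': np.float64(8.0), 'joint_pos': array([-0.866,  0.285,  0.818,  1.863, -0.231,  1.097, -0.584]), 'joint_vel': array([-0.289, -0.528,  0.26 , -0.38 ,  0.459,  0.703, -0.354]), 'joint_efforts': array([  3.821, -36.464,   7.882, -31.374,  -1.213,  -1.891,   1.082]), 'tcp_pos': array([0.551, 0.048, 0.135]), 'ee_rot': array([ 0.89 ,  0.456, -0.002, -0.   ]), 'contact_force': array([0.004, 0.688, 0.623]), 'moment': array([-0.094,  0.07 , -0.018]), 'finger_force': np.float64(0.0), 'opening': np.float64(0.046)}
```

Request:
{"name": "send_rows", "arguments": {"increments": [[[0,0,0,0,0,0.22,0],[0,0,0.12,0,0,0.43,0],[0,0,0.24,-0.03,0.2,0.43,0],[0,0,0.36,-0.06,0.4,0.43,0],[0,0,0.48,-0.1,0.6,0.43,0]]]}}

```text
time_s: 8.62
tcp_pos: [0.5376, 0.1394, 0.2015]
ee_rot: [0.67, 0.742, 0.001, 0.0]
contact_force: [1.2, 0.1, 0.2]
opening: 0.0863
finger_force: 0.0
```

Request:
{"name": "send_rows", "arguments": {"increments": [[[0,0,0.12,-0.04,0.2,0,0],[0,0,0.24,-0.08,0.4,0,0],[0,0,0.36,-0.12,0.6,0,0],[0,0,0.48,-0.16,0.8,0,0],[0,0,0.6,-0.2,1.0,0,0]]]}}

```text
time_s: 9.25
tcp_pos: [0.5074, 0.2895, 0.2013]
ee_rot: [0.281, 0.96, 0.0, 0.0]
contact_force: [0.2, 0.1, -0.4]
opening: 0.0869
finger_force: 0.0
```

Request:
{"name": "send_rows", "arguments": {"increments": [[[0,0,0.12,-0.02,0.1,0,0],[0,0,0.24,-0.047,0.187,0,0],[0,0,0.307,-0.047,0.187,-0.1,0],[0,0,0.307,-0.047,0.187,-0.3,0],[0,0,0.307,-0.047,0.187,-0.4,0]]]}}

```text
time_s: 9.88
tcp_pos: [0.5, 0.3161, 0.1397]
ee_rot: [0.057, 0.998, -0.0, -0.001]
contact_force: [-0.3, -0.5, -0.3]
opening: 0.087
finger_force: 0.0
```

```bash
python3 - <<'E'
from blob import *
o=arm.observe();print({k:np.round(v,3) for k,v in o.items() if k in("tcp_pos","ee_rot","joint_pos","opening")})
s=snapshot("side");save(s,"s3.png",(220,140,380,260),5)
t=snapshot("top")
p,k=orange(t,(285,220,315,255));q,l=orange(s,(295,217,330,250));print(p,k,q,l,tri(t,p,s,q))
E
```

```text
{'joint_pos': array([-0.981,  0.303,  0.41 ,  1.753, -0.133,  1.114,  0.928]), 'tcp_pos': array([0.5  , 0.316, 0.14 ]), 'ee_rot': array([ 0.057,  0.998, -0.   , -0.001]), 'opening': np.float64(0.087)}
[298.54811715 234.74476987] 239.0 [316.08530806 235.30331754] 211.0 (array([0.55191658, 0.03996375, 0.07944619]), np.float64(0.006806437863905735))
```

View pics/s3.png

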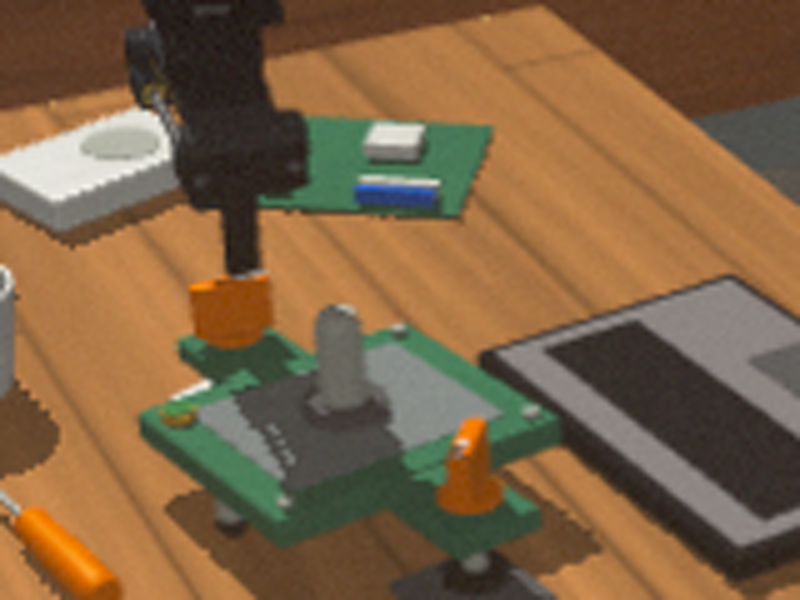

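Request:
{"name": "send_rows", "arguments": {"increments": [[[0,0,0,0,0,-0.2,0],[0,0,0,0,0,-0.43,0],[0,0,0,0,0,-0.43,0.5],[0,0,0,0,0,-0.43,1],[0,0,0,0,0,-0.43,1]]], "grip_force": 15}}

```text
time_s: 10.6
tcp_pos: [0.5015, 0.3168, 0.0784]
ee_rot: [0.057, 0.998, 0.001, 0.001]
contact_force: [-0.7, 0.2, 0.6]
opening: 0.0643
finger_force: 0.0
```

Request:
{"name": "send_rows", "arguments": {"increments": [[[0,0,0,0,0,0,1],[0,0,0,0,0,0,1],[0,0,0,0,0,0,1],[0,0,0,0,0,0,1],[0,0,0,0,0,0,1]]], "grip_force": 25}}

```text
time_s: 11.22
tcp_pos: [0.5014, 0.3223, 0.0788]
ee_rot: [0.056, 0.998, 0.005, 0.002]
contact_force: [1.6, 22.3, 7.1]
opening: 0.0151
finger_force: 10.9
```

Request:
{"name": "send_rows", "arguments": {"increments": [[[0,0,0,0,0,0,1],[0,0,0,0,0,0,1],[0,0,-0.1,0,0,0.003,1],[0,0,-0.22,0,0,0.006,1],[0,0,-0.34,0,0,0.01,1]]], "grip_force": 25}}

```text
time_s: 11.85
tcp_pos: [0.5018, 0.3225, 0.0805]
ee_rot: [0.308, 0.951, 0.005, 0.001]
contact_force: [3.2, 16.4, 4.1]
opening: 0.0142
finger_force: 25.0
```

Request:
{"name": "send_rows", "arguments": {"increments": [[[0,0,-0.12,0,0,0.003,1],[0,0,-0.24,0,0,0.006,1],[0,0,-0.36,0,0,0.009,1],[0,0,-0.48,0,0,0.012,1],[0,0,-0.6,0,0,0.015,1]]]}}

```text
time_s: 12.48
tcp_pos: [0.5022, 0.3188, 0.0816]
ee_rot: [0.692, 0.722, 0.003, 0.0]
contact_force: [15.1, 3.9, -3.3]
opening: 0.0222
finger_force: 8.2
```

```bash
python3 - <<'E'
from h import *
o=arm.observe();print({k:np.round(v,3) for k,v in o.items()})
E
```

```text
{'time_s': np.float64(12.475), 'joint_pos': array([-1.185,  0.415,  0.674,  1.813, -0.302,  1.012, -0.35 ]), 'joint_vel': array([-0.223,  0.067,  0.314, -0.002, -0.134, -0.009, -1.3  ]), 'joint_efforts': array([  2.14 , -55.124,   9.173, -25.938,   0.411,   4.926,   2.554]), 'tcp_pos': array([0.502, 0.319, 0.082]), 'ee_rot': array([0.692, 0.722, 0.003, 0.   ]), 'contact_force': array([15.05 ,  3.877, -3.263]), 'moment': array([ 0.755, -3.382,  0.16 ]), 'finger_force': np.float64(8.151), 'opening': np.float64(0.022)}
```

Request:
{"name": "send_rows", "arguments": {"increments": [[[0,0,0,0,0.01,0,1],[0,0,0,0,0.02,0,1],[0,0,0,0,0.02,0,1],[0,0,0,0,0.02,0,1],[0,0,0,0,0.02,0,1]]]}}

```text
time_s: 13.1
tcp_pos: [0.5032, 0.3176, 0.081]
ee_rot: [0.691, 0.723, 0.001, 0.002]
contact_force: [8.7, -4.4, -0.7]
opening: 0.0144
finger_force: 24.0
```

Request:
{"name": "send_rows", "arguments": {"increments": [[[0,0,-0.12,0,0,0.003,1],[0,0,-0.24,0,0,0.006,1],[0,0,-0.36,0,0,0.009,1],[0,0,-0.48,0,0,0.012,1],[0,0,-0.6,0,0,0.015,1]]]}}

```text
time_s: 13.72
tcp_pos: [0.5, 0.3183, 0.0824]
ee_rot: [0.938, 0.348, -0.001, 0.0]
contact_force: [-3.7, -2.8, 1.7]
opening: 0.0142
finger_force: 24.6
```

Request:
{"name": "send_rows", "arguments": {"increments": [[[0,0,-0.12,0,0,0.003,1],[0,0,-0.24,0,0,0.006,1],[0,0,-0.36,0,0,0.009,1],[0,0,-0.48,0,0,0.012,1],[0,0,-0.54,0,0,0.015,1]]]}}

```text
time_s: 14.35
tcp_pos: [0.4991, 0.3206, 0.0847]
ee_rot: [0.999, -0.048, -0.001, -0.0]
contact_force: [-5.2, 3.6, 3.2]
opening: 0.0139
finger_force: 25.0
```

Request:
{"name": "send_rows", "arguments": {"increments": [[[0,0,0,0,0,0,1],[0,0,0,0,0,0,0],[0,0,0,0,0,0,0],[0,0,0,0,0,0,0],[0,0,0,0,0,0,0]]]}}

```text
time_s: 14.98
tcp_pos: [0.5006, 0.3189, 0.0848]
ee_rot: [0.999, -0.047, 0.0, 0.0]
contact_force: [-0.1, 1.3, -0.2]
opening: 0.0457
finger_force: 0.0
```

Request:
{"name": "send_rows", "arguments": {"increments": [[[0,0,0.12,0,0,0.3,0],[0,0,0.24,0,0,0.6,0],[0,0,0.36,0,0.3,0.9,0],[0,0,0.48,0,0.6,1,0],[0,0,0.6,0,0.9,1,0]]]}}

```text
time_s: 15.6
tcp_pos: [0.501, 0.4561, 0.2369]
ee_rot: [0.919, 0.395, 0.001, -0.001]
contact_force: [0.3, 0.8, -0.2]
opening: 0.0856
finger_force: 0.0
```

```bash
python3 - <<'E'
from blob import *
s=snapshot("side");t=snapshot("top");save(s,"sx.png");save(t,"tx.png")
cv2.imwrite("pics/v4.png",np.vstack([cv2.resize(s["img"][185:275,235:345,::-1],(660,540),interpolation=cv2.INTER_CUBIC)[:540]]))
a=cv2.resize(s["img"][180:280,235:345,::-1],(440,400),interpolation=cv2.INTER_CUBIC)
b=cv2.resize(t["img"][190:290,170:260+60,::-1],None,fx=4,fy=4,interpolation=cv2.INTER_CUBIC)
b=b[:, :600]; c=np.zeros((600,800,3),np.uint8)
a=cv2.resize(s["img"][185:275,238:338,::-1],(400,360),interpolation=cv2.INTER_CUBIC);b=cv2.resize(t["img"][195:285,175:315,::-1],None,fx=2.857,fy=2.857,interpolation=cv2.INTER_CUBIC)
c[:360,:400]=a;c[:b.shape[0],400:400+b.shape[1]]=b[:,:400];cv2.imwrite("pics/v4.png",c[:360])
print(arm.observe()["tcp_pos"],arm.observe()["time_s"])
E
```

```text
[0.498277   0.46008578 0.23401298] 15.7
```

View pics/v4.png

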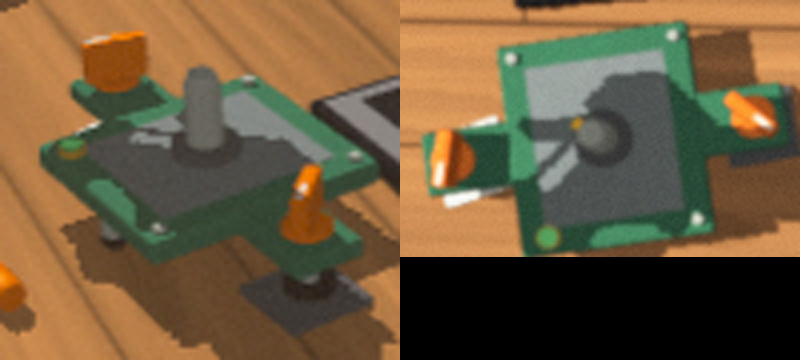

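```bash
python3 - <<'E'
from fit import *
np.set_printoptions(precision=4,suppress=True)
top=snapshot("top");side=snapshot("side")
t=lambda a,b:np.array([(a-400)/2.857+175,b/2.857+195]); s=lambda a,b:np.array([a/4+238,b/4+185])
C=[(.1,.09,.055),(.1,-.09,.055),(-.1,-.09,.055),(-.1,.09,.055)]
tp=list(zip(C+[(0,0,.124)],[t(499,48),t(685,22),t(714,232),t(526,252),t(595,132)]))
sp=list(zip(C+[(0,0,.124)],[s(250,75),s(380,158),s(155,245),s(40,155),s(202,72)]))
r=fit(top,side,tp,sp); print(r.x); print(r.fun[:-4].reshape(-1,2))
# subpixel: white bolts + spindle/green blobs in both images, old vs new
for nm,bx in(("top",(170,185,320,290)),("side",(235,180,345,280))):
  for f in(nm+"0.png",nm[0]+"x.png"):
    im=cv2.imread("pics/"+f); h=cv2.cvtColor(im,cv2.COLOR_BGR2HSV)
    m=cv2.inRange(h,(60,90,40),(90,255,255)); w=np.zeros_like(m);w[bx[1]:bx[3],bx[0]:bx[2]]=m[bx[1]:bx[3],bx[0]:bx[2]]
    m2=cv2.inRange(h,(0,0,165),(180,60,255));w2=np.zeros_like(m2);w2[bx[1]:bx[3],bx[0]:bx[2]]=m2[bx[1]:bx[3],bx[0]:bx[2]]
    n,l,st,c=cv2.connectedComponentsWithStats(w2); print(f,w.sum()/255,[(st[i][4],c[i].round(1).tolist()) for i in range(1,n) if 3<st[i][4]<40])
E
```

```text
[ 0.529   0.1742  0.1689 -0.042  -0.3333  1.3364  0.0522  0.7442]
[[-0.4013 -0.2658]
 [ 0.854  -1.5101]
 [ 1.3274 -0.2846]
 [-0.209   2.7872]
 [-1.5558  0.3278]
 [ 0.9925  0.2754]
 [ 0.6271  0.2353]
 [-0.2688 -0.1599]
 [-0.8783 -1.1761]
 [-0.3389  0.3856]]
top0.png 2486.0 [(np.int32(14), [268.4, 206.8]), (np.int32(15), [212.4, 215.4]), (np.int32(11), [296.1, 228.5]), (np.int32(29), [204.1, 237.7]), (np.int32(14), [188.8, 245.0]), (np.int32(12), [244.8, 256.8]), (np.int32(4), [224.8, 261.0]), (np.int32(38), [194.6, 264.3]), (np.int32(6), [225.0, 264.8]), (np.int32(16), [242.9, 269.8]), (np.int32(5), [233.6, 270.4]), (np.int32(13), [277.2, 271.5])]
tx.png 2467.0 [(np.int32(7), [289.0, 185.0]), (np.int32(15), [269.6, 206.6]), (np.int32(12), [213.1, 214.8]), (np.int32(13), [235.7, 230.3]), (np.int32(24), [204.7, 237.5]), (np.int32(8), [301.2, 237.1]), (np.int32(13), [224.3, 247.4]), (np.int32(10), [188.4, 255.1]), (np.int32(9), [229.0, 255.2]), (np.int32(12), [278.5, 271.5])]
side0.png 544.0 [(np.int32(15), [286.8, 201.9]), (np.int32(12), [258.3, 217.5]), (np.int32(4), [316.5, 226.0])]
sx.png 343.0 []
```

```bash
python3 - <<'E'
from blob import *
np.set_printoptions(precision=4,suppress=True)
t=snapshot("top");s=snapshot("side")
for f in("0","x"):
    t["img"]=np.ascontiguousarray(cv2.imread("pics/"+("top0" if f=="0" else "tx")+".png")[:,:,::-1]);s["img"]=np.ascontiguousarray(cv2.imread("pics/"+("side0" if f=="0" else "sx")+".png")[:,:,::-1])
    for n,bt,bs in(("L",(176,235,206,270),(250,187,282,212)),("R",(285,220,315,255),(298,217,330,248))):
        p,k=orange(t,bt);q,l=orange(s,bs);print(f,n,p,k,q,l,*tri(t,p,s,q))
E
```

```text
0 L [188.173  252.3281] 445.0 [265.0972 197.625 ] 648.0 [0.5003 0.3248 0.0788] 0.006748857057618501
0 R [298.2848 235.1266] 316.0 [314.9867 234.01  ] 300.0 [0.5498 0.0407 0.0841] 0.005256716775712728
x L [188.6035 251.6439] 396.0 [265.1133 196.9563] 618.0 [0.501  0.3232 0.0818] 0.004816179269926959
x R [298.5159 233.7994] 314.0 [316.2437 237.1421] 197.0 [0.5539 0.0409 0.0723] 0.004457084776409227
```

Request:
{"name": "send_rows", "arguments": {"increments": [[[0,0,0,0,-0.25,0,1],[0,0,0,0,-0.5,0,1],[0,0,0,0,-0.75,-0.2,1],[0,0,0,0,-0.88,-0.4,1],[0,0,0,0,-0.88,-0.67,1]]]}}

```text
time_s: 16.52
tcp_pos: [0.5015, 0.3192, 0.1346]
ee_rot: [0.921, 0.39, 0.001, -0.001]
contact_force: [1.1, 1.3, -0.9]
opening: 0.0451
finger_force: 0.0
```

Request:
{"name": "send_rows", "arguments": {"increments": [[[0,0,0,0,0,0,1],[0,0,0,0,0,0,1],[0,0,0,0,0,0,1],[0,0,0,0,0,-0.04,1],[0,0,0,0,0,-0.08,1]]]}}

```text
time_s: 17.15
tcp_pos: [0.5005, 0.3224, 0.1222]
ee_rot: [0.92, 0.393, 0.0, -0.0]
contact_force: [0.6, 0.3, 0.1]
opening: 0.0019
finger_force: 0.0
```

Request:
{"name": "send_rows", "arguments": {"increments": [[[0,0,0,0,0,0,1],[0,0,0,0,0,-0.01,1],[0,0,0,0,0,-0.02,1],[0,0,0,0,0,-0.03,1],[0,0,0,0,0,-0.03,1]]]}}

```text
time_s: 17.77
tcp_pos: [0.5004, 0.3221, 0.1177]
ee_rot: [0.92, 0.393, -0.0, 0.0]
contact_force: [0.4, 0.2, 0.0]
opening: 0.0005
finger_force: 0.0
```

Request:
{"name": "send_rows", "arguments": {"increments": [[[0,0,0,0,0,-0.004,1],[0,0,0,0,0,-0.008,1],[0,0,0,0,0,-0.012,1],[0,0,0,0,0,-0.014,1],[0,0,0,0,0,-0.014,1]]]}}

```text
time_s: 18.4
tcp_pos: [0.5005, 0.3222, 0.1157]
ee_rot: [0.92, 0.393, -0.0, -0.0]
contact_force: [0.5, -0.5, -1.1]
opening: 0.0006
finger_force: 0.0
```

Request:
{"name": "send_rows", "arguments": {"increments": [[[0,0,0,0,0,-0.003,1],[0,0,0,0,0,-0.006,1],[0,0,0,0,0,-0.01,1],[0,0,0,0,0,-0.01,1],[0,0,0,0,0,-0.01,1]]]}}

```text
time_s: 19.02
tcp_pos: [0.5005, 0.3221, 0.1142]
ee_rot: [0.92, 0.393, 0.0, -0.0]
contact_force: [0.1, 0.2, -0.3]
opening: 0.0004
finger_force: 0.0
```

Request:
{"name": "send_rows", "arguments": {"increments": [[[0,0,0,0,0,-0.003,1],[0,0,0,0,0,-0.006,1],[0,0,0,0,0,-0.01,1],[0,0,0,0,0,-0.01,1],[0,0,0,0,0,-0.01,1]]]}}

```text
time_s: 19.65
tcp_pos: [0.5005, 0.3225, 0.1129]
ee_rot: [0.92, 0.393, 0.0, -0.0]
contact_force: [-1.8, 2.1, 4.4]
opening: 0.0005
finger_force: 2.4
```

Contact came at a bar-top height of about 95 mm, where level would be 96 mm, and it felt springy, so the stand is level and bearing. Next I measure the hub key and the wheels from the saved pictures.

Request:
{"name": "send_rows", "arguments": {"increments": [[[0,0,0,0,0,0.2,1],[0,0,0,0,0,0.4,0],[0,0,0,0,0.3,0.6,0],[0,0,0,0,0.7,0.8,0],[0,0,0,0,1,0.8,0]]]}}

```text
time_s: 20.27
tcp_pos: [0.501, 0.4743, 0.2348]
ee_rot: [0.92, 0.393, 0.001, -0.001]
contact_force: [0.9, -0.2, 0.2]
opening: 0.0326
finger_force: 0.0
```

```bash
cat > wh.py <<'E'
from h import *
def yellow(im,c,r=14,lo=(20,90,90),hi=(33,255,255)):
    h=cv2.cvtColor(im,cv2.COLOR_RGB2HSV);m=cv2.inRange(h,lo,hi);w=np.zeros_like(m);cv2.circle(w,(int(c[0]),int(c[1])),r,255,-1);w&=m
    k=(h[:,:,1].astype(float))*(w>0); ys,xs=np.nonzero(w); return (np.array([xs.mean(),ys.mean()]) if len(xs) else None),len(xs)
def wheels(t,im):
    out=[]
    for d in spotter.outline_of(t,"cutter_a"):
        m=d["mask"].astype(np.uint8); (cx,cy),rad=cv2.minEnclosingCircle(cv2.findNonZero(m))
        x,y,w,h=cv2.boundingRect(cv2.findNonZero(m)); px=(x+w/2-.5,y+h/2-.5)
        y_,n=yellow(im,px,13); c=at_z(t,px,.007)
        hs=cv2.cvtColor(im,cv2.COLOR_RGB2HSV)[m>0]; 
        a=None if y_ is None else np.arctan2(*(at_z(t,y_,.014)-at_z(t,px,.014))[[1,0]])
        out.append((round(d["score"],2),np.round(px,1),c[:2].round(4),None if a is None else round(a,3),n,np.median(hs,0)[:2]))
    return out
E
python3 - <<'E'
from wh import *
np.set_printoptions(precision=4,suppress=True)
t=snapshot("top");s=snapshot("side");save(t,"t5.png");save(s,"s5.png")
for w in wheels(t,t["img"]): print(*w)
im=t["img"];y,n=yellow(im,(238,240),9,(15,70,50),(35,255,255));print(y,n)
h=cv2.cvtColor(im,cv2.COLOR_RGB2HSV)
print("spindle",[ (d["score"],d["pixel"],cv2.boundingRect(cv2.findNonZero(d["mask"].astype(np.uint8)))) for d in spotter.outline_of(t,"hub")])
c=np.zeros((480,800,3),np.uint8);c[:480,:400]=cv2.resize(im[220:268,223:263,::-1],(400,480),interpolation=cv2.INTER_CUBIC);c[:480,400:]=cv2.resize(s["img"][190:238,268:308,::-1],(400,480),interpolation=cv2.INTER_CUBIC)
cv2.imwrite("pics/hub.png",c)
E
```

```text
0.69 [361.5 280. ] [ 0.4348 -0.1299] -0.748 9 [25.5 26. ]
0.67 [362. 318.] [ 0.3323 -0.1326] -2.639 7 [142. 146.]
0.59 [366.5 220.5] [ 0.5986 -0.1414] 0.402 14 [32.5 18. ]
0.58 [412.  232.5] [ 0.568 -0.267] -1.718 16 [36. 17.]
0.5 [409.5 274. ] [ 0.4539 -0.2607] 0.656 10 [30.  21.5]
[236.7222 237.8333] 18
spindle [(0.82, [246.1, 246.2], (236, 234, 21, 20)), (0.18, [480.6, 262.7], (473, 255, 14, 14))]
```

View pics/hub.png

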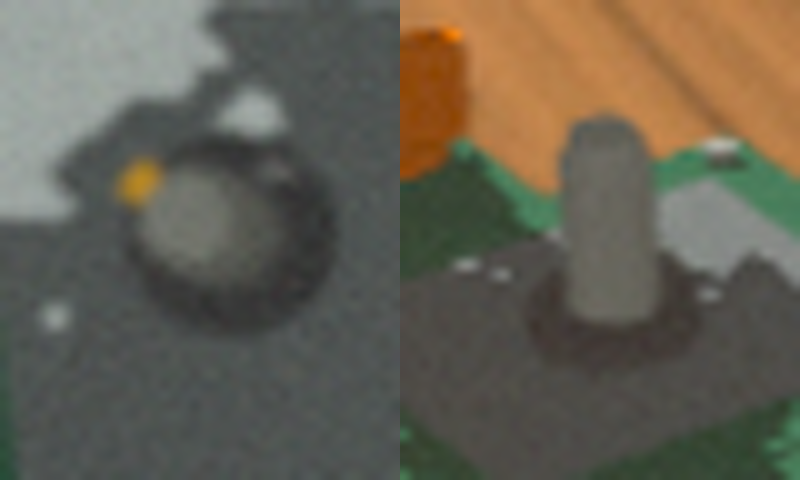

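```bash
python3 - <<'E'
from h import *
np.set_printoptions(precision=4,suppress=True)
t=snapshot("top");s=snapshot("side")
a=at_z(t,(242,242.5),.124);k=at_z(t,(236.9,238.1),.118);f=at_z(t,(246.7,243.5),.066);print(a,f,k,k-f,np.arctan2(*(k-f)[[1,0]]),np.arctan2(*(k-a)[[1,0]]))
fs=at_z(s,(400*0+268+(612-400)/10,190+31.0),.066);print(fs, at_z(s,(268+20.6,190+12.5),.124))
o=arm.observe();print(o["tcp_pos"],o["ee_rot"],o["joint_pos"])
E
```

```text
[0.5224 0.1792 0.124 ] [0.5241 0.1771 0.066 ] [0.5336 0.1935 0.118 ] [0.0095 0.0163 0.052 ] 1.0431699111023693 0.9048677652791122
[0.5248 0.1701 0.066 ] [0.5297 0.1793 0.124 ]
[0.5011 0.4704 0.2323] [ 0.9201  0.3916 -0.0002  0.0006] [-1.4097  0.5355  0.8812  1.4059 -0.4104  1.3914 -1.2916]
```

Request:
{"name": "send_rows", "arguments": {"increments": [[[0,0,0.03,0.01,-0.2,0,0],[0,0,0.06,0.03,-0.4,0,0],[0,0,0.097,0.04,-0.6,0,0],[0,0,0.097,0.06,-0.8,0,0],[0,0,0.097,0.077,-0.975,0,0]]]}}

```text
time_s: 21.2
tcp_pos: [0.5123, 0.3231, 0.2328]
ee_rot: [0.889, 0.457, -0.0, -0.0]
contact_force: [0.8, -0.1, 0.1]
opening: 0.0868
finger_force: 0.0
```

Request:
{"name": "send_rows", "arguments": {"increments": [[[0,0,0,0.02,-0.25,0,0],[0,0,0,0.04,-0.5,0,0],[0,0,0,0.06,-0.75,0,0],[0,0,0,0.077,-0.975,0,0],[0,0,0,0.077,-0.975,0,0]]]}}

```text
time_s: 21.82
tcp_pos: [0.5239, 0.1754, 0.233]
ee_rot: [0.89, 0.456, 0.0, -0.0]
contact_force: [0.4, 0.3, -0.9]
opening: 0.0872
finger_force: 0.0
```

Request:
{"name": "send_rows", "arguments": {"increments": [[[0,0,0,0,0,-0.1,0],[0,0,0,0,0,-0.2,0],[0,0,0,0,0,-0.3,0],[0,0,0,0,0,-0.4,0],[0,0,0,0,0,-0.4,0]]], "grip_force": 8}}

```text
time_s: 22.45
tcp_pos: [0.5228, 0.1794, 0.1712]
ee_rot: [0.889, 0.458, -0.001, 0.0]
contact_force: [-0.8, 0.1, -0.8]
opening: 0.0872
finger_force: 0.0
```

Request:
{"name": "send_rows", "arguments": {"increments": [[[0,0,0,0,0,-0.15,0.4],[0,0,0,0,0,-0.3,0.4],[0,0,0,0,0,-0.45,0.4],[0,0,0,0,0,-0.45,0.5],[0,0,0,0,0,-0.45,0.55]]]}}

```text
time_s: 23.08
tcp_pos: [0.5242, 0.1796, 0.1062]
ee_rot: [0.889, 0.458, 0.001, 0.0]
contact_force: [0.5, 0.6, 0.3]
opening: 0.0451
finger_force: 0.0
```

Request:
{"name": "send_rows", "arguments": {"increments": [[[0,0,0,0,0,0,1],[0,0,0,0,0,0,1],[0,0,0,0,0,0,1],[0,0,0,0,0,0,1],[0,0,0,0,0,0,1]]]}}

```text
time_s: 23.7
tcp_pos: [0.5244, 0.1797, 0.1059]
ee_rot: [0.889, 0.458, 0.001, 0.0]
contact_force: [1.7, -1.4, 5.4]
opening: 0.0286
finger_force: 8.0
```

```bash
python3 - <<'E'
from h import *
o=arm.observe();print({k:np.round(v,4) for k,v in o.items() if k!="joint_efforts"})
E
```

```text
{'time_s': np.float64(23.7), 'joint_pos': array([-1.187 ,  0.3618,  0.9336,  1.8953, -0.3346,  1.0481, -0.7331]), 'joint_vel': array([-0.0001, -0.0004, -0.0006,  0.0005, -0.0009,  0.0014,  0.0016]), 'tcp_pos': array([0.5244, 0.1797, 0.1059]), 'ee_rot': array([8.888e-01, 4.583e-01, 8.000e-04, 1.000e-04]), 'contact_force': array([ 1.7165, -1.369 ,  5.3664]), 'moment': array([-0.3135, -0.4086,  0.0927]), 'finger_force': np.float64(7.997), 'opening': np.float64(0.0286)}
```

Request:
{"name": "send_rows", "arguments": {"increments": [[[0,0,0,0,0,0,0.2],[0,0,0,0,0,0,0.2],[0,0,0.11,0,0,0,0.2],[0,0,0.22,0,0,0,0.2],[0,0,0.34,0,0,0,0.2]]]}}

```text
time_s: 24.32
tcp_pos: [0.5231, 0.1797, 0.1049]
ee_rot: [0.742, 0.67, -0.0, -0.0]
contact_force: [-0.5, -0.2, -0.2]
opening: 0.067
finger_force: 0.0
```

Request:
{"name": "send_rows", "arguments": {"increments": [[[0,0,0.12,0,0,0,0.2],[0,0,0.24,0,0,0,0.2],[0,0,0.36,0,0,0,0.2],[0,0,0.48,0,0,0,0.2],[0,0,0.6,0,0,0,0.3]]]}}

```text
time_s: 24.95
tcp_pos: [0.523, 0.1796, 0.1048]
ee_rot: [0.377, 0.926, -0.0, -0.0]
contact_force: [-0.7, -0.0, -0.8]
opening: 0.0652
finger_force: 0.0
```

Request:
{"name": "send_rows", "arguments": {"increments": [[[0,0,0.107,0,0,0,0.4],[0,0,0.107,0,0,0,0.5],[0,0,0.107,0,0,0,1],[0,0,0.107,0,0,0,1],[0,0,0.107,0,0,0,1]]]}}

```text
time_s: 25.58
tcp_pos: [0.5257, 0.1825, 0.1054]
ee_rot: [0.306, 0.952, 0.002, 0.002]
contact_force: [13.3, 9.9, -13.0]
opening: 0.0385
finger_force: 8.0
```

Request:
{"name": "send_rows", "arguments": {"increments": [[[0,0,0,0,0,0,1],[0,0,0,0,0,0,1],[0,0,0,0,0,0,1],[0,0,0,0,0,0,1],[0,0,0,0,0,0,1]]]}}

```text
time_s: 26.2
tcp_pos: [0.5257, 0.1825, 0.1054]
ee_rot: [0.306, 0.952, 0.002, 0.002]
contact_force: [13.6, 10.8, -12.7]
opening: 0.038
finger_force: 8.0
```

```bash
python3 - <<'E'
from h import *
o=arm.observe();print({k:np.round(v,4) for k,v in o.items() if k!="joint_efforts"})
E
```

```text
{'time_s': np.float64(26.2), 'joint_pos': array([-0.9443,  0.2879,  0.6191,  1.8849, -0.1955,  1.0223,  0.7067]), 'joint_vel': array([ 0.    ,  0.    , -0.0017,  0.0007,  0.0006, -0.001 ,  0.0007]), 'tcp_pos': array([0.5257, 0.1825, 0.1054]), 'ee_rot': array([0.3055, 0.9522, 0.0023, 0.0022]), 'contact_force': array([ 13.6331,  10.7508, -12.7093]), 'moment': array([ 2.0239, -2.6858, -0.0448]), 'finger_force': np.float64(8.0141), 'opening': np.float64(0.038)}
```

Request:
{"name": "send_rows", "arguments": {"increments": [[[0,0,0,0.01,0.015,0,1],[0,0,0,0.022,0.03,0,1],[0,0,0,0.022,0.03,0,1],[0,0,0,0.022,0.03,0,1],[0,0,0,0.022,0.03,0,1]]]}}

```text
time_s: 26.82
tcp_pos: [0.5271, 0.1847, 0.1052]
ee_rot: [0.305, 0.952, 0.001, 0.0]
contact_force: [3.6, 4.8, -3.8]
opening: 0.0344
finger_force: 8.0
```

```bash
python3 - <<'E'
from h import *
o=arm.observe();print({k:np.round(v,4) for k,v in o.items() if k!="joint_efforts"})
E
```

```text
{'time_s': np.float64(26.825), 'joint_pos': array([-0.943 ,  0.2963,  0.6173,  1.8758, -0.1991,  1.0296,  0.7078]), 'joint_vel': array([ 0.0016, -0.0007, -0.0006, -0.    ,  0.0001,  0.0001,  0.0012]), 'tcp_pos': array([0.5271, 0.1847, 0.1052]), 'ee_rot': array([3.050e-01, 9.524e-01, 5.000e-04, 3.000e-04]), 'contact_force': array([ 3.6335,  4.7945, -3.7534]), 'moment': array([ 0.8097, -0.7764, -0.0332]), 'finger_force': np.float64(8.0067), 'opening': np.float64(0.0344)}
```

Squeezes read 28.6 mm across the spindle and 34.4 mm along the key, as they should. That puts the hub axis at about (0.526, 0.182) with the key at 0.95 rad. Now for wheel 1 at (0.435, -0.130).

Request:
{"name": "send_rows", "arguments": {"increments": [[[0,0,0,0,0,0,0.2],[0,0,0,0,0,0,0],[0,0,0,0,0,0.25,0],[0,0,0,0,0,0.5,0],[0,0,-0.085,0,-0.09,0.75,0]]]}}

```text
time_s: 27.45
tcp_pos: [0.5264, 0.1708, 0.2187]
ee_rot: [0.365, 0.931, -0.0, -0.0]
contact_force: [0.5, 0.8, -0.9]
opening: 0.0765
finger_force: 0.0
```

Request:
{"name": "send_rows", "arguments": {"increments": [[[0,0,0,-0.06,-0.2,0,0],[0,0,0,-0.12,-0.4,0,0],[0,0,0,-0.18,-0.6,0,0],[0,0,0,-0.24,-0.8,0,0],[0,0,0,-0.3,-1,0,0]]]}}

```text
time_s: 28.08
tcp_pos: [0.4812, 0.0191, 0.2176]
ee_rot: [0.365, 0.931, -0.0, -0.0]
contact_force: [0.2, 0.0, -0.3]
opening: 0.087
finger_force: 0.0
```

Request:
{"name": "send_rows", "arguments": {"increments": [[[0,0,0,-0.06,-0.25,0,0],[0,0,0,-0.12,-0.5,0,0],[0,0,0,-0.18,-0.75,-0.2,0],[0,0,0,-0.31,-1,-0.4,0],[0,0,0,-0.31,-1,-0.4,0]]]}}

```text
time_s: 28.7
tcp_pos: [0.4322, -0.1323, 0.1559]
ee_rot: [0.367, 0.93, -0.001, -0.002]
contact_force: [0.0, 0.8, 0.2]
opening: 0.087
finger_force: 0.0
```

```bash
python3 - <<'E'
from wh import *
np.set_printoptions(precision=4,suppress=True)
o=arm.observe();print({k:np.round(v,4) for k,v in o.items() if k in("tcp_pos","ee_rot","joint_pos","opening")})
s=snapshot("side")
for d in spotter.outline_of(s,"cutter_a"):
    x,y,w,h=cv2.boundingRect(cv2.findNonZero(d["mask"].astype(np.uint8))); print(round(d["score"],2),(x,y,w,h),at_z(s,(x+w/2-.5,y+h/2-.5),.007)[:2])
E
```

```text
{'joint_pos': array([-0.7505, -0.062 ,  0.941 ,  2.0681,  0.0562,  1.1145,  0.9836]), 'tcp_pos': array([ 0.4322, -0.1323,  0.1559]), 'ee_rot': array([ 0.3671,  0.9302, -0.0005, -0.0018]), 'opening': np.float64(0.087)}
0.82 (349, 277, 23, 18) [ 0.6019 -0.1406]
0.73 (361, 309, 24, 18) [ 0.5674 -0.2707]
0.71 (254, 304, 24, 19) [ 0.3328 -0.1361]
0.68 (319, 319, 25, 20) [ 0.4568 -0.2617]
0.55 (291, 292, 24, 17) [ 0.4381 -0.1291]
0.32 (310, 253, 12, 8) [0.5518 0.04  ]
```

Request:
{"name": "send_rows", "arguments": {"increments": [[[0,0,0,0.02,0.017,-0.3,0],[0,0,0,0.02,0.017,-0.6,0],[0,0,0,0.02,0.017,-0.8,0],[0,0,0,0.02,0.017,-0.89,0],[0,0,0,0.02,0.017,-0.89,0.25]]], "grip_force": 8}}

```text
time_s: 29.42
tcp_pos: [0.4385, -0.1262, 0.0238]
ee_rot: [0.364, 0.931, -0.001, -0.001]
contact_force: [0.6, 0.1, -0.0]
opening: 0.0827
finger_force: 0.0
```

Request:
{"name": "send_rows", "arguments": {"increments": [[[0,0,0,0,0,0,0.5],[0,0,0,0,0,0,0.6],[0,0,0,0,0,0,1],[0,0,0,0,0,0,1],[0,0,0,0,0,0,1]]]}}

```text
time_s: 30.05
tcp_pos: [0.4389, -0.1269, 0.0249]
ee_rot: [0.365, 0.931, 0.0, 0.0]
contact_force: [-2.5, -0.9, 7.5]
opening: 0.0598
finger_force: 8.0
```

```bash
python3 - <<'E'
from h import *
o=arm.observe();print({k:np.round(v,4) for k,v in o.items() if k!="joint_efforts"})
E
```

```text
{'time_s': np.float64(30.05), 'joint_pos': array([-0.6452,  0.2708,  0.9258,  2.1795, -0.2981,  0.8183,  1.2939]), 'joint_vel': array([ 0.0011,  0.0016,  0.0004,  0.0008,  0.0003, -0.0013,  0.0002]), 'tcp_pos': array([ 0.4389, -0.1269,  0.0249]), 'ee_rot': array([3.646e-01, 9.312e-01, 4.000e-04, 4.000e-04]), 'contact_force': array([-2.4668, -0.9481,  7.5102]), 'moment': array([-0.1934,  0.5334,  0.017 ]), 'finger_force': np.float64(8.0021), 'opening': np.float64(0.0598)}
```

Request:
{"name": "send_rows", "arguments": {"increments": [[[0,0,0,0,0,0,0],[0,0,0,0,0,0,0],[0,0,-0.11,0,0,0,0],[0,0,-0.22,0,0,0,0],[0,0,-0.34,0,0,0,0]]]}}

```text
time_s: 30.68
tcp_pos: [0.4384, -0.1267, 0.0242]
ee_rot: [0.59, 0.807, 0.0, -0.0]
contact_force: [0.4, 0.3, -0.1]
opening: 0.0865
finger_force: 0.0
```

Request:
{"name": "send_rows", "arguments": {"increments": [[[0,0,-0.12,0,0,0,0],[0,0,-0.24,0,0,0,0],[0,0,-0.36,0,0,0,0],[0,0,-0.48,0,0,0,0],[0,0,-0.6,0,0,0,0]]]}}

```text
time_s: 31.3
tcp_pos: [0.4384, -0.1266, 0.0242]
ee_rot: [0.882, 0.47, 0.0, -0.0]
contact_force: [-0.0, 0.0, 0.1]
opening: 0.0871
finger_force: 0.0
```

Request:
{"name": "send_rows", "arguments": {"increments": [[[0,0,-0.107,0,0,0,0],[0,0,-0.107,0,0,0,0.3],[0,0,-0.107,0,0,0,0.6],[0,0,-0.107,0,0,0,1],[0,0,-0.107,0,0,0,1]]]}}

```text
time_s: 31.92
tcp_pos: [0.4383, -0.1266, 0.0242]
ee_rot: [0.916, 0.401, 0.0, -0.0]
contact_force: [-0.9, 0.3, 0.9]
opening: 0.06
finger_force: 8.0
```

Request:
{"name": "send_rows", "arguments": {"increments": [[[0,0,0,0,0,0,1],[0,0,0,0,0,0,1],[0,0,0,0,0,0,1],[0,0,0,0,0,0,1],[0,0,0,0,0,0,1]]], "grip_force": 30}}

```text
time_s: 32.55
tcp_pos: [0.4383, -0.1267, 0.0242]
ee_rot: [0.916, 0.401, -0.0, -0.0]
contact_force: [-2.7, 1.9, 3.8]
opening: 0.0594
finger_force: 30.0
```

```bash
cat > st.py <<'E'
from h import *
o=arm.observe();q=o["ee_rot"];print({k:np.round(v,4).tolist() for k,v in o.items() if k in("time_s","tcp_pos","ee_rot","contact_force","moment","opening","finger_force","joint_pos")},"psi",round(2*np.arctan2(q[1],q[0])-np.pi/2,4))
E
python3 st.py
```

```text
{'time_s': 32.55, 'joint_pos': [-0.8983, 0.4833, 1.2819, 2.1866, -0.6035, 0.9031, 0.0063], 'tcp_pos': [0.4383, -0.1267, 0.0242], 'ee_rot': [0.9161, 0.4009, -0.0001, -0.0002], 'contact_force': [-2.7469, 1.8727, 3.8354], 'moment': [0.5252, 0.7259, 0.055], 'finger_force': 30.0011, 'opening': 0.0594} psi -0.7459
```

Request:
{"name": "send_rows", "arguments": {"increments": [[[0,0,0,0,0,0.15,1],[0,0,0,0,0,0.4,1],[0,0,0,0,0,0.7,1],[0,0,0.1,0,0,0.97,1],[0,0,0.2,0,0,0.97,1]]]}}

```text
time_s: 33.17
tcp_pos: [0.4387, -0.1265, 0.1704]
ee_rot: [0.851, 0.525, 0.001, -0.001]
contact_force: [-0.1, 1.0, -2.6]
opening: 0.0592
finger_force: 30.0
```

Request:
{"name": "send_rows", "arguments": {"increments": [[[0,0,0.11,0.06,0.2,0,1],[0,0,0.22,0.12,0.4,0,1],[0,0,0.33,0.18,0.6,0,1],[0,0,0.44,0.24,0.8,0,1],[0,0,0.55,0.29,1,0,1]]]}}

```text
time_s: 33.8
tcp_pos: [0.4825, 0.0244, 0.1697]
ee_rot: [0.569, 0.823, -0.0, -0.001]
contact_force: [-0.1, -0.4, -2.1]
opening: 0.0595
finger_force: 30.0
```

Request:
{"name": "send_rows", "arguments": {"increments": [[[0,0,0.11,0.06,0.2,0,1],[0,0,0.22,0.12,0.4,0,1],[0,0,0.33,0.18,0.6,0,1],[0,0,0.381,0.24,0.8,0,1],[0,0,0.381,0.29,1,0,1]]]}}

```text
time_s: 34.42
tcp_pos: [0.5259, 0.1738, 0.1693]
ee_rot: [0.316, 0.949, -0.001, -0.0]
contact_force: [-0.5, -0.5, -1.6]
opening: 0.0594
finger_force: 30.0
```

Request:
{"name": "send_rows", "arguments": {"increments": [[[0,0,0,0,0.03,0,1],[0,0,0,0.005,0.059,0,1],[0,0,0,0.005,0.059,0,1],[0,0,0,0.005,0.059,0,1],[0,0,0,0.005,0.059,0,1]]]}}

```text
time_s: 35.05
tcp_pos: [0.5261, 0.1816, 0.1698]
ee_rot: [0.317, 0.949, -0.001, -0.001]
contact_force: [-0.4, 0.2, -2.0]
opening: 0.0596
finger_force: 30.0
```

```bash
python3 st.py
```

```text
{'time_s': 35.05, 'joint_pos': [-1.3058, 0.3202, 1.0738, 1.8248, -0.3027, 1.179, 0.7915], 'tcp_pos': [0.5261, 0.1816, 0.1698], 'ee_rot': [0.3167, 0.9485, -0.0011, -0.0006], 'contact_force': [-0.4035, 0.2381, -1.9731], 'moment': [-0.0182, 0.0129, 0.0243], 'finger_force': 29.999, 'opening': 0.0596} psi 0.9263
```

Request:
{"name": "send_rows", "arguments": {"increments": [[[0,0,0.016,0,0.003,-0.04,1],[0,0,0.016,0,0.003,-0.08,1],[0,0,0.016,0,0.003,-0.12,1],[0,0,0.016,0,0.003,-0.15,1],[0,0,0.016,0,0.003,-0.18,1]]]}}

```text
time_s: 35.67
tcp_pos: [0.5261, 0.1824, 0.1423]
ee_rot: [0.305, 0.952, -0.001, -0.001]
contact_force: [0.6, -0.5, -1.8]
opening: 0.0591
finger_force: 30.0
```

Request:
{"name": "send_rows", "arguments": {"increments": [[[0,0,0,0,0,-0.015,1],[0,0,0,0,0,-0.03,1],[0,0,0,0,0,-0.045,1],[0,0,0,0,0,-0.06,1],[0,0,0,0,0,-0.06,1]]]}}

```text
time_s: 36.3
tcp_pos: [0.526, 0.1824, 0.1336]
ee_rot: [0.305, 0.952, -0.001, -0.001]
contact_force: [-0.5, -0.8, -1.8]
opening: 0.0596
finger_force: 30.0
```

```bash
python3 st.py
```

```text
{'time_s': 36.3, 'joint_pos': [-1.2667, 0.3649, 1.0349, 1.862, -0.3469, 1.1144, 0.8477], 'tcp_pos': [0.526, 0.1824, 0.1336], 'ee_rot': [0.305, 0.9524, -0.0014, -0.0006], 'contact_force': [-0.5407, -0.7568, -1.8459], 'moment': [-0.0502, -0.0113, -0.002], 'finger_force': 29.9991, 'opening': 0.0596} psi 0.951
```

The key is in the keyway with no contact force, so I carry on down to the flange.

Request:
{"name": "send_rows", "arguments": {"increments": [[[0,0,0,0,0,-0.05,1],[0,0,0,0,0,-0.1,1],[0,0,0,0,0,-0.16,1],[0,0,0,0,0,-0.22,1],[0,0,0,0,0,-0.27,1]]]}}

```text
time_s: 36.92
tcp_pos: [0.526, 0.1824, 0.0924]
ee_rot: [0.305, 0.952, -0.002, -0.001]
contact_force: [0.4, 0.8, -2.1]
opening: 0.0592
finger_force: 30.0
```

Request:
{"name": "send_rows", "arguments": {"increments": [[[0,0,0,0,0,-0.007,1],[0,0,0,0,0,-0.014,1],[0,0,0,0,0,-0.018,1],[0,0,0,0,0,-0.018,1],[0,0,0,0,0,-0.018,1]]]}}

```text
time_s: 37.55
tcp_pos: [0.5262, 0.1825, 0.0906]
ee_rot: [0.305, 0.952, -0.001, -0.001]
contact_force: [-1.1, -0.2, -2.2]
opening: 0.0596
finger_force: 30.0
```

```bash
python3 st.py
```

```text
{'time_s': 37.55, 'joint_pos': [-1.2205, 0.4228, 0.9888, 1.9001, -0.4071, 1.0394, 0.8922], 'tcp_pos': [0.5262, 0.1825, 0.0906], 'ee_rot': [0.3049, 0.9524, -0.0012, -0.0005], 'contact_force': [-1.1121, -0.214, -2.2082], 'moment': [-0.0096, -0.0153, 0.032], 'finger_force': 29.9991, 'opening': 0.0596} psi 0.9511
```

Request:
{"name": "send_rows", "arguments": {"increments": [[[0,0,0,0,0,0,0.3],[0,0,0,0,0,0,0],[0,0,0,0,0,0,0],[0,0,0,0,0,0.25,0],[0,0,0,0,0,0.5,0]]]}}

```text
time_s: 38.17
tcp_pos: [0.5259, 0.1822, 0.1663]
ee_rot: [0.305, 0.952, -0.002, -0.001]
contact_force: [0.3, 0.2, 0.5]
opening: 0.0855
finger_force: 0.0
```

Request:
{"name": "send_rows", "arguments": {"increments": [[[0,0,0.05,0,0,0.23,0],[0,0,0.1,0.06,-0.25,0.23,0],[0,0,0.158,0.12,-0.5,0.23,0],[0,0,0.158,0.18,-0.75,0.23,0],[0,0,0.158,0.25,-1,0.23,0]]]}}

```text
time_s: 38.8
tcp_pos: [0.5638, 0.0314, 0.2002]
ee_rot: [0.19, 0.982, -0.001, -0.0]
contact_force: [0.6, 0.3, 0.3]
opening: 0.0865
finger_force: 0.0
```

Request:
{"name": "send_rows", "arguments": {"increments": [[[0,0,0,0.06,-0.25,0,0],[0,0,0,0.12,-0.5,0,0],[0,0,0,0.18,-0.75,0,0],[0,0,0,0.257,-1,-0.15,0],[0,0,0,0.257,-1,-0.3,0]]]}}

```text
time_s: 39.42
tcp_pos: [0.6022, -0.1219, 0.1548]
ee_rot: [0.193, 0.981, -0.002, 0.0]
contact_force: [-0.2, 1.1, -0.6]
opening: 0.087
finger_force: 0.0
```

```bash
python3 st.py; python3 - <<'E'
from wh import *
s=snapshot("side");t=snapshot("top");save(s,"s6.png",(240,170,320,260),6)
print(len(spotter.outline_of(s,"cutter_a")))
for d in spotter.outline_of(s,"cutter_a"):
    x,y,w,h=cv2.boundingRect(cv2.findNonZero(d["mask"].astype(np.uint8))); print(round(d["score"],2),(x,y,w,h),at_z(s,(x+w/2-.5,y+h/2-.5),.007)[:2])
for w in wheels(t,t["img"]): print(*w)
E
```

```text
{'time_s': 39.425, 'joint_pos': [-0.6362, 0.4767, 1.003, 1.7012, -0.423, 1.2006, 1.6559], 'tcp_pos': [0.6022, -0.1219, 0.1548], 'ee_rot': [0.1928, 0.9812, -0.0023, 0.0003], 'contact_force': [-0.1616, 1.0968, -0.5722], 'moment': [0.0303, -0.0244, 0.0192], 'finger_force': 0.0, 'opening': 0.087} psi 1.1828
5
0.89 (361, 308, 25, 19) [ 0.56945416 -0.26956976]
0.78 (349, 277, 23, 19) [ 0.60081606 -0.14258013]
0.77 (319, 319, 25, 20) [ 0.45679981 -0.26167537]
0.76 (254, 303, 24, 20) [ 0.33351651 -0.13424891]
0.65 (279, 213, 21, 12) [0.56527069 0.28021328]
0.76 [244.5 244. ] [0.5266 0.193 ] 0.911 19 [38. 15.]
0.68 [413.5 232. ] [ 0.5694 -0.2712] -1.812 15 [33. 20.]
0.67 [409.5 274.5] [ 0.4526 -0.2607] 0.559 15 [30. 18.]
0.57 [361.5 318. ] [ 0.3322 -0.1313] -2.614 8 [142. 153.]
```

View pics/s6.png

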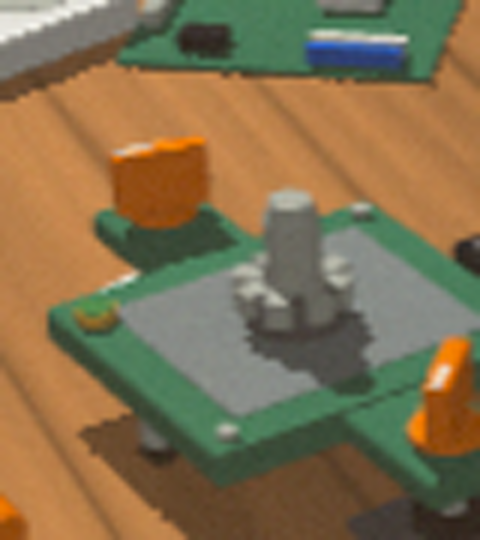

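Wheel 1 sits flat on the flange around the spindle (crop about (292,285)). Wheel 2 next.

Request:
{"name": "send_rows", "arguments": {"increments": [[[0,0,0.004,0,-0.125,-0.3,0],[0,0,0.004,0,-0.125,-0.6,0],[0,0,0.004,0,-0.125,-0.78,0],[0,0,0.004,0,-0.125,-0.87,0],[0,0,0.004,0,-0.125,-0.87,0.2]]], "grip_force": 8}}

```text
time_s: 40.3
tcp_pos: [0.6025, -0.1359, 0.0249]
ee_rot: [0.187, 0.982, -0.001, -0.0]
contact_force: [0.5, -0.6, 1.0]
opening: 0.0823
finger_force: 0.0
```

Request:
{"name": "send_rows", "arguments": {"increments": [[[0,0,0,0,0,0,0.4],[0,0,0,0,0,0,0.6],[0,0,0,0,0,0,1],[0,0,0,0,0,0,1],[0,0,0,0,0,0,1]]]}}

```text
time_s: 40.92
tcp_pos: [0.6028, -0.137, 0.0256]
ee_rot: [0.187, 0.982, -0.002, 0.0]
contact_force: [-2.0, -1.4, 6.7]
opening: 0.06
finger_force: 8.0
```

```bash
python3 st.py
```

```text
{'time_s': 40.925, 'joint_pos': [-0.5116, 0.6278, 0.8767, 1.7917, -0.5651, 0.9938, 1.786], 'tcp_pos': [0.6028, -0.137, 0.0256], 'ee_rot': [0.1875, 0.9823, -0.0015, 0.0004], 'contact_force': [-1.9533, -1.3584, 6.7248], 'moment': [-0.405, 0.3701, -0.043], 'finger_force': 8.0019, 'opening': 0.06} psi 1.1937
```

Request:
{"name": "send_rows", "arguments": {"increments": [[[0,0,0,0,0,0,0],[0,0,0,0,0,0,0],[0,0,-0.11,0,0,0,0],[0,0,-0.22,0,0,0,0],[0,0,-0.34,0,0,0,0]]]}}

```text
time_s: 41.55
tcp_pos: [0.6021, -0.1359, 0.0243]
ee_rot: [0.431, 0.902, -0.001, -0.001]
contact_force: [-0.2, 0.1, -0.2]
opening: 0.0865
finger_force: 0.0
```

Request:
{"name": "send_rows", "arguments": {"increments": [[[0,0,-0.12,0,0,0,0],[0,0,-0.24,0,0,0,0],[0,0,-0.36,0,0,0,0],[0,0,-0.48,0,0,0,0],[0,0,-0.6,0,0,0,0]]]}}

```text
time_s: 42.18
tcp_pos: [0.6021, -0.1358, 0.0243]
ee_rot: [0.781, 0.625, -0.001, -0.001]
contact_force: [-1.1, 0.2, -0.2]
opening: 0.087
finger_force: 0.0
```

Request:
{"name": "send_rows", "arguments": {"increments": [[[0,0,-0.107,0,0,0,0],[0,0,-0.107,0,0,0,0.3],[0,0,-0.107,0,0,0,0.6],[0,0,-0.107,0,0,0,1],[0,0,-0.107,0,0,0,1]]]}}

```text
time_s: 42.8
tcp_pos: [0.6021, -0.1362, 0.0245]
ee_rot: [0.827, 0.563, -0.001, -0.002]
contact_force: [-0.8, 0.8, -0.4]
opening: 0.0598
finger_force: 8.0
```

Request:
{"name": "send_rows", "arguments": {"increments": [[[0,0,0,0,0,0,1],[0,0,0,0,0,0,1],[0,0,0,0,0,0,1],[0,0,0,0,0,0,1],[0,0,0,0,0,0,1]]], "grip_force": 30}}

```text
time_s: 43.42
tcp_pos: [0.6021, -0.1362, 0.0245]
ee_rot: [0.827, 0.562, -0.001, -0.001]
contact_force: [-1.9, 1.0, 2.1]
opening: 0.0593
finger_force: 30.0
```

```bash
python3 st.py
```

```text
{'time_s': 43.425, 'joint_pos': [-0.6814, 0.8451, 1.1946, 1.7974, -0.8706, 1.1437, 0.4359], 'tcp_pos': [0.6021, -0.1362, 0.0245], 'ee_rot': [0.8269, 0.5623, -0.0007, -0.0014], 'contact_force': [-1.8648, 0.9643, 2.1486], 'moment': [0.2075, 0.5395, 0.0494], 'finger_force': 30.0011, 'opening': 0.0593} psi -0.3764
```

Request:
{"name": "send_rows", "arguments": {"increments": [[[0,0,0,0,0,0.15,1],[0,0,0,0,0,0.4,1],[0,0,0,0,0,0.7,1],[0,0,0,0,0,0.97,1],[0,0,0.05,0,0.05,0.97,1]]]}}

```text
time_s: 44.05
tcp_pos: [0.6034, -0.1309, 0.1747]
ee_rot: [0.805, 0.593, 0.001, 0.001]
contact_force: [-0.4, 0.5, -2.7]
opening: 0.0594
finger_force: 30.0
```

Request:
{"name": "send_rows", "arguments": {"increments": [[[0,0,0.06,-0.05,0.2,0,1],[0,0,0.12,-0.1,0.4,0,1],[0,0,0.18,-0.15,0.6,0,1],[0,0,0.24,-0.2,0.8,0,1],[0,0,0.311,-0.25,1,0,1]]]}}

```text
time_s: 44.68
tcp_pos: [0.5645, 0.0216, 0.1712]
ee_rot: [0.646, 0.764, -0.001, -0.001]
contact_force: [-0.1, 0.1, -1.8]
opening: 0.0594
finger_force: 30.0
```

Request:
{"name": "send_rows", "arguments": {"increments": [[[0,0,0,-0.05,0.2,0,1],[0,0,0,-0.1,0.4,0,1],[0,0,0,-0.15,0.6,0,1],[0,0,0,-0.2,0.8,0,1],[0,0,0,-0.25,1,0,1]]]}}

```text
time_s: 45.3
tcp_pos: [0.5272, 0.1717, 0.1712]
ee_rot: [0.647, 0.763, -0.0, -0.001]
contact_force: [0.4, 0.4, -1.8]
opening: 0.0592
finger_force: 30.0
```

Request:
{"name": "send_rows", "arguments": {"increments": [[[0,0,0,0,0.04,0,1],[0,0,0,-0.007,0.077,0,1],[0,0,0,-0.007,0.077,0,1],[0,0,0,-0.007,0.077,0,1],[0,0,0,-0.007,0.077,0,1]]]}}

```text
time_s: 45.92
tcp_pos: [0.5263, 0.182, 0.1701]
ee_rot: [0.647, 0.763, -0.001, -0.001]
contact_force: [-0.1, 0.1, -1.6]
opening: 0.0595
finger_force: 30.0
```

```bash
python3 st.py
```

```text
{'time_s': 45.925, 'joint_pos': [-1.4478, 0.4901, 1.3418, 1.8271, -0.5061, 1.2404, 0.2079], 'tcp_pos': [0.5263, 0.182, 0.1701], 'ee_rot': [0.6469, 0.7626, -0.001, -0.001], 'contact_force': [-0.089, 0.1191, -1.6064], 'moment': [-0.1352, 0.04, 0.0486], 'finger_force': 29.9977, 'opening': 0.0595} psi 0.1639
```

Request:
{"name": "send_rows", "arguments": {"increments": [[[0,0,0,0,0.004,-0.04,1],[0,0,0,0,0.004,-0.08,1],[0,0,0,0,0.004,-0.12,1],[0,0,0,0,0.004,-0.15,1],[0,0,0,0,0.004,-0.18,1]]]}}

```text
time_s: 46.55
tcp_pos: [0.5261, 0.1833, 0.1426]
ee_rot: [0.646, 0.763, -0.001, -0.001]
contact_force: [0.2, -0.6, -1.1]
opening: 0.0591
finger_force: 30.0
```

Request:
{"name": "send_rows", "arguments": {"increments": [[[0,0,0,0,0,-0.015,1],[0,0,0,0,0,-0.03,1],[0,0,0,0,0,-0.045,1],[0,0,0,0,0,-0.06,1],[0,0,0,0,0,-0.06,1]]]}}

```text
time_s: 47.18
tcp_pos: [0.526, 0.1834, 0.1339]
ee_rot: [0.646, 0.763, -0.001, -0.001]
contact_force: [0.3, -0.5, -1.4]
opening: 0.0596
finger_force: 30.0
```

```bash
python3 st.py
```

```text
{'time_s': 47.175, 'joint_pos': [-1.4088, 0.524, 1.2886, 1.8647, -0.5469, 1.1795, 0.2337], 'tcp_pos': [0.526, 0.1834, 0.1339], 'ee_rot': [0.6464, 0.763, -0.0011, -0.0011], 'contact_force': [0.3427, -0.4805, -1.3871], 'moment': [-0.0287, 0.0444, 0.0152], 'finger_force': 29.9977, 'opening': 0.0596} psi 0.165
```

Request:
{"name": "send_rows", "arguments": {"increments": [[[0,0,0,0,0,-0.05,1],[0,0,0,0,0,-0.1,1],[0,0,0,0,0,-0.15,1],[0,0,0,0,0,-0.185,1],[0,0,0,0,0,-0.185,1]]]}}

```text
time_s: 47.8
tcp_pos: [0.5259, 0.1832, 0.1058]
ee_rot: [0.647, 0.763, -0.001, -0.001]
contact_force: [0.4, 0.1, -1.7]
opening: 0.0594
finger_force: 30.0
```

Request:
{"name": "send_rows", "arguments": {"increments": [[[0,0,0,0,0,-0.007,1],[0,0,0,0,0,-0.007,1],[0,0,0,0,0,-0.007,0.3],[0,0,0,0,0,-0.007,0],[0,0,0,0,0,-0.007,0]]]}}

```text
time_s: 48.42
tcp_pos: [0.5263, 0.1835, 0.1054]
ee_rot: [0.646, 0.763, -0.001, -0.001]
contact_force: [-0.5, -0.5, -0.2]
opening: 0.0736
finger_force: 0.0
```

Request:
{"name": "send_rows", "arguments": {"increments": [[[0,0,0,0,0,0.2,0],[0,0,0,0,0,0.4,0],[0,0,0.08,0,0,0.63,0],[0,0,0.18,0.02,-0.25,0.63,0],[0,0,0.281,0.05,-0.5,0.63,0]]]}}

```text
time_s: 49.05
tcp_pos: [0.5339, 0.1078, 0.2002]
ee_rot: [0.47, 0.883, -0.001, -0.0]
contact_force: [-0.1, -0.5, 1.1]
opening: 0.0869
finger_force: 0.0
```

Request:
{"name": "send_rows", "arguments": {"increments": [[[0,0,0,0.02,-0.25,0,0],[0,0,0,0.04,-0.5,0,0],[0,0,0,0.06,-0.75,0,0],[0,0,0,0.1,-1,0,0],[0,0,0,0.1,-1,0,0]]]}}

```text
time_s: 49.68
tcp_pos: [0.5485, -0.0454, 0.2001]
ee_rot: [0.475, 0.88, -0.001, -0.0]
contact_force: [-0.1, 0.4, -0.3]
opening: 0.087
finger_force: 0.0
```

Request:
{"name": "send_rows", "arguments": {"increments": [[[0,0,0,0.03,-0.25,0,0],[0,0,0,0.06,-0.5,0,0],[0,0,0,0.09,-0.75,0,0],[0,0,0,0.12,-1,0,0],[0,0,0,0.12,-1,-0.2,0]]]}}

```text
time_s: 50.3
tcp_pos: [0.5674, -0.195, 0.1712]
ee_rot: [0.474, 0.88, -0.001, 0.001]
contact_force: [1.0, 1.3, -1.7]
opening: 0.0872
finger_force: 0.0
```

```bash
python3 st.py; python3 - <<'E'
from wh import *
s=snapshot("side");t=snapshot("top")
for d in spotter.outline_of(s,"cutter_a"):
    x,y,w,h=cv2.boundingRect(cv2.findNonZero(d["mask"].astype(np.uint8))); print(round(d["score"],2),(x,y,w,h),at_z(s,(x+w/2-.5,y+h/2-.5),.007)[:2])
for w in wheels(t,t["img"]): print(*w)
E
```

```text
{'time_s': 50.3, 'joint_pos': [-0.5992, 0.4731, 1.1227, 1.7232, -0.4479, 1.2313, 1.2167], 'tcp_pos': [0.5674, -0.195, 0.1712], 'ee_rot': [0.4742, 0.8804, -0.0013, 0.0013], 'contact_force': [0.976, 1.2714, -1.7218], 'moment': [-0.012, 0.001, 0.0284], 'finger_force': 0.0, 'opening': 0.0872} psi 0.5827
0.79 (362, 307, 24, 20) [ 0.57151239 -0.26845613]
0.7 (319, 318, 25, 20) [ 0.45837932 -0.2583921 ]
0.64 (279, 209, 20, 12) [0.57367077 0.30549221]
0.55 (254, 304, 24, 18) [ 0.33351651 -0.13424891]
0.43 (281, 220, 16, 4) [0.55656698 0.26295268]
0.43 (196, 191, 27, 32) [0.34956299 0.48179278]
0.21 (298, 253, 33, 17) [0.53838945 0.02084292]
0.71 [243.5 242. ] [0.532 0.196] 0.986 26 [38. 16.]
0.48 [415. 279.] [ 0.4406 -0.2758] None 0 [32. 17.]
```

Request:
{"name": "send_rows", "arguments": {"increments": [[[0,0,0,0.03,-0.25,-0.1,0],[0,0,0,0.03,-0.48,-0.25,0],[0,0,0,0.03,-0.48,-0.5,0],[0,0,0,0.03,-0.48,-0.8,0],[0,0,0,0.03,-0.48,-0.97,0]]], "grip_force": 8}}

```text
time_s: 51.12
tcp_pos: [0.5717, -0.2621, 0.0233]
ee_rot: [0.472, 0.882, -0.001, -0.001]
contact_force: [0.8, 0.4, -0.3]
opening: 0.087
finger_force: 0.0
```

Request:
{"name": "send_rows", "arguments": {"increments": [[[0,0,0,0,0,0,0],[0,0,0,0,0,0,0.3],[0,0,0,0,0,0,0.6],[0,0,0,0,0,0,1],[0,0,0,0,0,0,1]]]}}

```text
time_s: 51.75
tcp_pos: [0.571, -0.2644, 0.0251]
ee_rot: [0.473, 0.881, -0.001, -0.0]
contact_force: [-2.7, -0.3, 7.0]
opening: 0.0602
finger_force: 8.0
```

```bash
python3 st.py
```

```text
{'time_s': 51.75, 'joint_pos': [-0.3272, 0.684, 0.9382, 1.7628, -0.633, 1.03, 1.4336], 'tcp_pos': [0.571, -0.2644, 0.0251], 'ee_rot': [0.4728, 0.8812, -0.0014, -0.0004], 'contact_force': [-2.7188, -0.3196, 6.9686], 'moment': [-0.3349, 0.8697, -0.0042], 'finger_force': 8.0022, 'opening': 0.0602} psi 0.5859
```

Opening is 60.2 mm, so the jaws are on the teeth. I turn 90° and grip.

Request:
{"name": "send_rows", "arguments": {"increments": [[[0,0,0,0,0,0,0],[0,0,0,0,0,0,0],[0,0,-0.11,0,0,0,0],[0,0,-0.22,0,0,0,0],[0,0,-0.34,0,0,0,0]]]}}

```text
time_s: 52.38
tcp_pos: [0.5713, -0.2633, 0.0241]
ee_rot: [0.682, 0.732, -0.001, -0.001]
contact_force: [-0.7, -0.1, -0.5]
opening: 0.0868
finger_force: 0.0
```

Request:
{"name": "send_rows", "arguments": {"increments": [[[0,0,-0.12,0,0,0,0],[0,0,-0.24,0,0,0,0],[0,0,-0.36,0,0,0,0],[0,0,-0.48,0,0,0,0],[0,0,-0.6,0,0,0,0]]]}}

```text
time_s: 53.0
tcp_pos: [0.5713, -0.2633, 0.024]
ee_rot: [0.932, 0.362, -0.0, -0.002]
contact_force: [0.2, 0.7, -0.4]
opening: 0.0869
finger_force: 0.0
```

Request:
{"name": "send_rows", "arguments": {"increments": [[[0,0,-0.107,0,0,0,0],[0,0,-0.107,0,0,0,0.3],[0,0,-0.107,0,0,0,0.6],[0,0,-0.107,0,0,0,1],[0,0,-0.107,0,0,0,1]]]}}

```text
time_s: 53.62
tcp_pos: [0.5712, -0.2637, 0.0243]
ee_rot: [0.957, 0.29, -0.0, -0.001]
contact_force: [0.1, -1.1, 0.1]
opening: 0.0599
finger_force: 8.0
```

Request:
{"name": "send_rows", "arguments": {"increments": [[[0,0,0,0,0,0,1],[0,0,0,0,0,0,1],[0,0,0,0,0,0,1],[0,0,0,0,0,0,1],[0,0,0,0,0,0,1]]], "grip_force": 30}}

```text
time_s: 54.25
tcp_pos: [0.5712, -0.2637, 0.0243]
ee_rot: [0.957, 0.289, -0.0, -0.001]
contact_force: [0.3, -0.8, 0.6]
opening: 0.0594
finger_force: 30.0
```

```bash
python3 st.py
```

```text
{'time_s': 54.25, 'joint_pos': [-0.4718, 0.9079, 1.2379, 1.7681, -0.9324, 1.191, 0.0691], 'tcp_pos': [0.5712, -0.2637, 0.0243], 'ee_rot': [0.9573, 0.2892, -0.0002, -0.0013], 'contact_force': [0.3089, -0.8259, 0.5671], 'moment': [-0.1423, -0.0413, 0.0007], 'finger_force': 29.9991, 'opening': 0.0594} psi -0.9839
```

Request:
{"name": "send_rows", "arguments": {"increments": [[[0,0,0,0,0,0.15,1],[0,0,0,0,0,0.4,1],[0,0,0.05,0,0,0.7,1],[0,0,0.15,0,0,0.97,1],[0,0,0.25,0,0.05,0.97,1]]]}}

```text
time_s: 54.88
tcp_pos: [0.5715, -0.2583, 0.1744]
ee_rot: [0.886, 0.464, 0.001, 0.001]
contact_force: [-0.1, -0.2, -2.0]
opening: 0.0592
finger_force: 30.0
```

Request:
{"name": "send_rows", "arguments": {"increments": [[[0,0,0.115,-0.02,0.2,0,1],[0,0,0.23,-0.04,0.4,0,1],[0,0,0.345,-0.06,0.6,0,1],[0,0,0.46,-0.08,0.8,0,1],[0,0,0.575,-0.1,1,0,1]]]}}

```text
time_s: 55.5
tcp_pos: [0.5555, -0.1057, 0.1706]
ee_rot: [0.61, 0.792, -0.001, -0.001]
contact_force: [0.4, 0.3, -1.5]
opening: 0.0592
finger_force: 30.0
```

Request:
{"name": "send_rows", "arguments": {"increments": [[[0,0,0.115,-0.02,0.2,0,1],[0,0,0.23,-0.04,0.4,0,1],[0,0,0.345,-0.06,0.6,0,1],[0,0,0.46,-0.08,0.8,0,1],[0,0,0.575,-0.1,1,0,1]]]}}

```text
time_s: 56.12
tcp_pos: [0.5407, 0.0439, 0.1706]
ee_rot: [0.223, 0.975, -0.001, -0.0]
contact_force: [-0.4, 0.3, -1.8]
opening: 0.0594
finger_force: 30.0
```

Request:
{"name": "send_rows", "arguments": {"increments": [[[0,0,0.115,-0.02,0.2,0,1],[0,0,0.23,-0.04,0.4,0,1],[0,0,0.345,-0.06,0.6,0,1],[0,0,0.413,-0.08,0.8,0,1],[0,0,0.413,-0.105,0.923,0,1]]]}}

```text
time_s: 56.75
tcp_pos: [0.5252, 0.183, 0.1704]
ee_rot: [-0.082, 0.997, -0.001, 0.0]
contact_force: [0.4, -1.1, -2.4]
opening: 0.0595
finger_force: 30.0
```

Request:
{"name": "send_rows", "arguments": {"increments": [[[0,0,0,0,0,0,1],[0,0,0,0,0,0,1],[0,0,0,0,0,0,1],[0,0,0,0,0,0,1],[0,0,0,0,0,0,1]]]}}

```text
time_s: 57.38
tcp_pos: [0.5255, 0.1819, 0.1697]
ee_rot: [-0.082, 0.997, -0.001, -0.0]
contact_force: [-0.3, -0.1, -1.7]
opening: 0.059
finger_force: 30.0
```

```bash
python3 st.py
```

```text
{'time_s': 57.375, 'joint_pos': [-1.2055, 0.2685, 0.9285, 1.8242, -0.2302, 1.1645, 1.5327], 'tcp_pos': [0.5255, 0.1819, 0.1697], 'ee_rot': [-0.0819, 0.9966, -0.0015, -0.0], 'contact_force': [-0.2642, -0.0723, -1.6596], 'moment': [0.0492, 0.0194, 0.0099], 'finger_force': 29.9975, 'opening': 0.059} psi 1.7348
```

Request:
{"name": "send_rows", "arguments": {"increments": [[[0,0,0,0,0.003,-0.04,1],[0,0,0,0,0.003,-0.08,1],[0,0,0,0,0.003,-0.12,1],[0,0,0,0,0.003,-0.15,1],[0,0,0,0,0.003,-0.18,1]]]}}

```text
time_s: 58.0
tcp_pos: [0.5254, 0.1828, 0.1423]
ee_rot: [-0.082, 0.997, -0.001, -0.0]
contact_force: [-0.1, 0.9, -2.2]
opening: 0.0594
finger_force: 30.0
```

Request:
{"name": "send_rows", "arguments": {"increments": [[[0,0,0,0,0,-0.015,1],[0,0,0,0,0,-0.03,1],[0,0,0,0,0,-0.045,1],[0,0,0,0,0,-0.06,1],[0,0,0,0,0,-0.06,1]]]}}

```text
time_s: 58.62
tcp_pos: [0.5253, 0.1827, 0.1335]
ee_rot: [-0.082, 0.997, -0.002, -0.0]
contact_force: [0.2, 1.0, -1.6]
opening: 0.0593
finger_force: 30.0
```

Request:
{"name": "send_rows", "arguments": {"increments": [[[0,0,0,0,0,-0.025,1],[0,0,0,0,0,-0.05,1],[0,0,0,0,0,-0.075,1],[0,0,0,0,0,-0.095,1],[0,0,0,0,0,-0.095,1]]]}}

```text
time_s: 59.25
tcp_pos: [0.5252, 0.1827, 0.1191]
ee_rot: [-0.082, 0.997, -0.002, -0.0]
contact_force: [-0.5, -0.1, -2.3]
opening: 0.059
finger_force: 30.0
```

```bash
python3 st.py
```

```text
{'time_s': 59.25, 'joint_pos': [-1.1667, 0.3346, 0.8961, 1.8756, -0.2929, 1.0718, 1.5805], 'tcp_pos': [0.5252, 0.1827, 0.1191], 'ee_rot': [-0.0822, 0.9966, -0.0016, -0.0002], 'contact_force': [-0.4562, -0.0682, -2.3292], 'moment': [0.0754, 0.0331, 0.0215], 'finger_force': 29.9976, 'opening': 0.059} psi 1.7355
```

Request:
{"name": "send_rows", "arguments": {"increments": [[[0,0,0,0,0,0,0.3],[0,0,0,0,0,0,0],[0,0,0,0,0,0,0],[0,0,0,0,0,0.2,0],[0,0,0,0,0,0.4,0]]]}}

```text
time_s: 59.88
tcp_pos: [0.5253, 0.1826, 0.1802]
ee_rot: [-0.082, 0.997, -0.002, -0.0]
contact_force: [-0.5, 0.8, -0.7]
opening: 0.0858
finger_force: 0.0
```

Request:
{"name": "send_rows", "arguments": {"increments": [[[0,0,-0.05,0,0,0.2,0],[0,0,-0.12,-0.03,-0.25,0.2,0],[0,0,-0.22,-0.07,-0.5,0.2,0],[0,0,-0.22,-0.11,-0.75,0.2,0],[0,0,-0.22,-0.155,-1,0.2,0]]]}}

```text
time_s: 60.5
tcp_pos: [0.502, 0.0315, 0.2096]
ee_rot: [0.083, 0.997, -0.001, -0.0]
contact_force: [-0.8, 0.6, -0.3]
opening: 0.0869
finger_force: 0.0
```

Request:
{"name": "send_rows", "arguments": {"increments": [[[0,0,0,-0.03,-0.25,0,0],[0,0,0,-0.07,-0.5,0,0],[0,0,0,-0.11,-0.75,0,0],[0,0,0,-0.15,-1,0,0],[0,0,0,-0.15,-1,-0.1,0]]]}}

```text
time_s: 61.12
tcp_pos: [0.4797, -0.1205, 0.1953]
ee_rot: [0.085, 0.996, -0.001, 0.001]
contact_force: [0.3, 1.0, -0.6]
opening: 0.0869
finger_force: 0.0
```

```bash
python3 st.py; python3 - <<'E'
from wh import *
s=snapshot("side");t=snapshot("top");save(s,"s7.png",(225,170,345,270),6);save(t,"t7.png")
for d in spotter.outline_of(s,"cutter_a"):
    x,y,w,h=cv2.boundingRect(cv2.findNonZero(d["mask"].astype(np.uint8))); print(round(d["score"],2),(x,y,w,h),at_z(s,(x+w/2-.5,y+h/2-.5),.007)[:2])
for w in wheels(t,t["img"]): print(*w)
E
```

```text
{'time_s': 61.125, 'joint_pos': [-1.0556, 0.0362, 1.2629, 1.9397, -0.0361, 1.1888, 1.6212], 'tcp_pos': [0.4797, -0.1205, 0.1953], 'ee_rot': [0.0849, 0.9964, -0.0006, 0.0011], 'contact_force': [0.2601, 0.9831, -0.645], 'moment': [0.099, -0.0579, 0.0182], 'finger_force': 0.0, 'opening': 0.0869} psi 1.4007
0.7 (319, 319, 25, 20) [ 0.45679981 -0.26167537]
0.67 (280, 215, 18, 6) [0.56624877 0.28703124]
0.61 (254, 303, 25, 20) [ 0.33466565 -0.13480652]
0.6 (284, 202, 10, 25) [0.57492149 0.30860338]
0.39 (281, 220, 16, 4) [0.55656698 0.26295268]
0.84 [243. 242.] [0.532  0.1974] 0.947 29 [37. 17.]
```

View pics/s7.png

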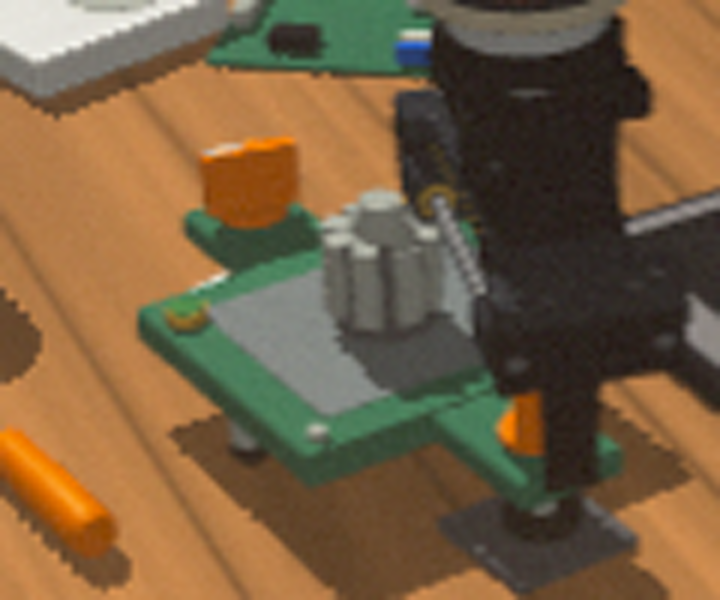

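The three wheels are stacked flush around the spindle (crop about (382,265)). For wheel 4 I take a single grip at ψ ≈ 1.40, because joint 3 has little room for a second turn. The jaws centre y, and vision gives x ≈ 0.457.

Request:
{"name": "send_rows", "arguments": {"increments": [[[0,0,0,-0.04,-0.25,0,0],[0,0,0,-0.08,-0.5,0,0],[0,0,0,-0.12,-0.75,-0.05,0],[0,0,0,-0.149,-0.93,-0.15,0],[0,0,0,-0.149,-0.93,-0.25,0]]], "grip_force": 8}}

```text
time_s: 61.95
tcp_pos: [0.457, -0.2585, 0.157]
ee_rot: [0.084, 0.996, -0.002, -0.0]
contact_force: [0.6, 0.8, 0.3]
opening: 0.087
finger_force: 0.0
```

```bash
python3 st.py
```

```text
{'time_s': 61.95, 'joint_pos': [-0.6102, 0.2842, 1.2108, 1.9173, -0.2894, 1.1364, 2.1139], 'tcp_pos': [0.457, -0.2585, 0.157], 'ee_rot': [0.0839, 0.9965, -0.002, -0.0001], 'contact_force': [0.6423, 0.8387, 0.2687], 'moment': [0.0473, -0.0325, 0.0262], 'finger_force': 0.0, 'opening': 0.087} psi 1.4028
```

Request:
{"name": "send_rows", "arguments": {"increments": [[[0,0,0,0,0,-0.25,0],[0,0,0,0,0,-0.5,0],[0,0,0,0,0,-0.75,0],[0,0,0,0,0,-0.88,0],[0,0,0,0,0,-0.88,0.2]]]}}

```text
time_s: 62.58
tcp_pos: [0.4571, -0.2559, 0.0245]
ee_rot: [0.082, 0.997, -0.001, -0.001]
contact_force: [-0.8, -0.1, 0.1]
opening: 0.0826
finger_force: 0.0
```

Request:
{"name": "send_rows", "arguments": {"increments": [[[0,0,0,0,0,0,0.4],[0,0,0,0,0,0,0.6],[0,0,0,0,0,0,1],[0,0,0,0,0,0,1],[0,0,0,0,0,0,1]]]}}

```text
time_s: 63.2
tcp_pos: [0.4581, -0.2573, 0.026]
ee_rot: [0.083, 0.997, -0.002, 0.001]
contact_force: [-0.7, -0.3, 7.6]
opening: 0.0598
finger_force: 8.0
```

```bash
python3 st.py
```

```text
{'time_s': 63.2, 'joint_pos': [-0.403, 0.4842, 1.0028, 2.0247, -0.5182, 0.9075, 2.285], 'tcp_pos': [0.4581, -0.2573, 0.026], 'ee_rot': [0.0826, 0.9966, -0.0016, 0.0007], 'contact_force': [-0.7424, -0.272, 7.6428], 'moment': [-0.1779, 0.222, 0.0135], 'finger_force': 8.0032, 'opening': 0.0598} psi 1.4054
```

Request:
{"name": "send_rows", "arguments": {"increments": [[[0,0,0,0,0,0,0],[0,0,0,0,0,0,0],[0,0,0,0,0,0,0],[0,0,0,0,0,0,0.4],[0,0,0,0,0,0,0.7]]]}}

```text
time_s: 63.82
tcp_pos: [0.4572, -0.2567, 0.0249]
ee_rot: [0.083, 0.997, -0.001, -0.0]
contact_force: [-1.1, -0.3, 0.3]
opening: 0.0736
finger_force: 0.0
```

Request:
{"name": "send_rows", "arguments": {"increments": [[[0,0,0,0,0,0,1],[0,0,0,0,0,0,1],[0,0,0,0,0,0,1],[0,0,0,0,0,0,1],[0,0,0,0,0,0,1]]], "grip_force": 25}}

```text
time_s: 64.45
tcp_pos: [0.4573, -0.2567, 0.0249]
ee_rot: [0.083, 0.997, -0.001, -0.0]
contact_force: [-1.0, 0.4, -0.2]
opening: 0.0598
finger_force: 25.0
```

```bash
python3 st.py
```

```text
{'time_s': 64.45, 'joint_pos': [-0.4027, 0.4854, 1.0016, 2.026, -0.5187, 0.9071, 2.2851], 'tcp_pos': [0.4573, -0.2567, 0.0249], 'ee_rot': [0.0825, 0.9966, -0.0014, -0.0003], 'contact_force': [-0.9886, 0.3831, -0.1635], 'moment': [0.0042, 0.0262, -0.0409], 'finger_force': 24.9997, 'opening': 0.0598} psi 1.4055
```

Request:
{"name": "send_rows", "arguments": {"increments": [[[0,0,0,0,0,0.15,1],[0,0,0,0,0,0.4,1],[0,0,0,0,0,0.7,1],[0,0,0,0,0,0.98,1],[0,0,0,0.04,0.05,0.98,1]]]}}

```text
time_s: 65.08
tcp_pos: [0.4644, -0.2503, 0.1743]
ee_rot: [0.083, 0.997, -0.001, 0.002]
contact_force: [-0.3, 0.7, -1.8]
opening: 0.0597
finger_force: 25.0
```

Request:
{"name": "send_rows", "arguments": {"increments": [[[0,0,0,0.05,0.2,0,1],[0,0,0.02,0.1,0.4,0,1],[0,0,0.05,0.15,0.6,0,1],[0,0,0.08,0.2,0.8,0,1],[0,0,0.12,0.24,1,0,1]]]}}

```text
time_s: 65.7
tcp_pos: [0.4989, -0.0975, 0.1708]
ee_rot: [-0.009, 1.0, -0.001, -0.001]
contact_force: [0.5, 0.4, -1.3]
opening: 0.0596
finger_force: 25.0
```

Request:
{"name": "send_rows", "arguments": {"increments": [[[0,0,0.05,0.03,0.2,0,1],[0,0,0.1,0.06,0.4,0,1],[0,0,0.1,0.09,0.6,0,1],[0,0,0.1,0.12,0.8,0,1],[0,0,0.1,0.14,1,0,1]]]}}

```text
time_s: 66.32
tcp_pos: [0.52, 0.0526, 0.1713]
ee_rot: [-0.083, 0.997, -0.001, -0.0]
contact_force: [0.9, -0.2, -1.4]
opening: 0.0594
finger_force: 25.0
```

Request:
{"name": "send_rows", "arguments": {"increments": [[[0,0,0,0.01,0.2,0,1],[0,0,0,0.02,0.4,0,1],[0,0,0,0.03,0.6,0,1],[0,0,0,0.039,0.8,0,1],[0,0,0,0.039,0.877,0,1]]]}}

```text
time_s: 66.95
tcp_pos: [0.5257, 0.1848, 0.1713]
ee_rot: [-0.084, 0.996, -0.002, -0.0]
contact_force: [0.0, -0.8, -1.6]
opening: 0.0593
finger_force: 25.0
```

Request:
{"name": "send_rows", "arguments": {"increments": [[[0,0,0,0,0,0,1],[0,0,0,0,0,0,1],[0,0,0,0,0,0,1],[0,0,0,0,0,0,1],[0,0,0,0,0,0,1]]]}}

```text
time_s: 67.58
tcp_pos: [0.5262, 0.182, 0.172]
ee_rot: [-0.082, 0.997, -0.001, 0.0]
contact_force: [-0.1, -0.6, -1.6]
opening: 0.0594
finger_force: 25.0
```

```bash
python3 st.py
```

```text
{'time_s': 67.575, 'joint_pos': [-1.2887, 0.3037, 1.0438, 1.8226, -0.2808, 1.1775, 1.5798], 'tcp_pos': [0.5262, 0.182, 0.172], 'ee_rot': [-0.082, 0.9966, -0.0013, 0.0], 'contact_force': [-0.0853, -0.565, -1.6339], 'moment': [0.1486, -0.0227, 0.0044], 'finger_force': 24.9985, 'opening': 0.0594} psi 1.735
```

Request:
{"name": "send_rows", "arguments": {"increments": [[[0,0,0,0,0.003,-0.05,1],[0,0,0,0,0.003,-0.1,1],[0,0,0,0,0.003,-0.14,1],[0,0,0,0,0.003,-0.17,1],[0,0,0,0,0.003,-0.195,1]]]}}

```text
time_s: 68.2
tcp_pos: [0.5261, 0.1827, 0.1424]
ee_rot: [-0.082, 0.997, -0.002, -0.0]
contact_force: [-1.2, 0.4, -2.3]
opening: 0.0592
finger_force: 25.0
```

Request:
{"name": "send_rows", "arguments": {"increments": [[[0,0,0,0,0,-0.015,1],[0,0,0,0,0,-0.03,1],[0,0,0,0,0,-0.045,1],[0,0,0,0,0,-0.058,1],[0,0,0,0,0,-0.058,1]]]}}

```text
time_s: 68.82
tcp_pos: [0.5264, 0.1828, 0.134]
ee_rot: [-0.082, 0.997, -0.001, 0.0]
contact_force: [1.0, 0.5, -1.4]
opening: 0.0594
finger_force: 25.0
```

```bash
python3 st.py
```

```text
{'time_s': 68.825, 'joint_pos': [-1.253, 0.3531, 1.0116, 1.8621, -0.3303, 1.109, 1.6167], 'tcp_pos': [0.5264, 0.1828, 0.134], 'ee_rot': [-0.0823, 0.9966, -0.0014, 0.0003], 'contact_force': [0.9921, 0.5263, -1.4092], 'moment': [0.1313, -0.4104, 0.0271], 'finger_force': 24.9982, 'opening': 0.0594} psi 1.7355
```

Request:
{"name": "send_rows", "arguments": {"increments": [[[0,0,0,0,0,-0.004,0.3],[0,0,0,0,0,-0.004,0],[0,0,0,0,0,-0.004,0],[0,0,0,0,0,0.2,0],[0,0,0,0,0,0.5,0]]]}}

```text
time_s: 69.45
tcp_pos: [0.5254, 0.1825, 0.2091]
ee_rot: [-0.082, 0.997, -0.002, -0.001]
contact_force: [0.3, 1.0, -0.0]
opening: 0.0856
finger_force: 0.0
```

Request:
{"name": "send_rows", "arguments": {"increments": [[[0,0,0,0.03,-0.15,0.2,0],[0,0,0,0.07,-0.4,0.2,0],[0,0,0,0.1,-0.65,0.2,0.5],[0,0,0,0.14,-0.9,0.2,1],[0,0,0,0.14,-1,0.2,1]]]}}

```text
time_s: 70.08
tcp_pos: [0.5472, 0.0303, 0.2392]
ee_rot: [-0.081, 0.997, -0.002, 0.0]
contact_force: [-0.6, 0.4, -0.1]
opening: 0.0649
finger_force: 0.0
```

```bash
python3 st.py; python3 - <<'E'
from blob import *
np.set_printoptions(precision=4,suppress=True)
s=snapshot("side");t=snapshot("top")
def red(s,box):
    h=cv2.cvtColor(s["img"],cv2.COLOR_RGB2HSV); m=cv2.inRange(h,(0,180,100),(4,255,255))|cv2.inRange(h,(174,180,100),(180,255,255)); w=np.zeros_like(m); w[box[1]:box[3],box[0]:box[2]]=m[box[1]:box[3],box[0]:box[2]]
    n,l,st,c=cv2.connectedComponentsWithStats(w); i=1+np.argmax(st[1:,4]); return c[i],st[i]
def yel(s,box):
    h=cv2.cvtColor(s["img"],cv2.COLOR_RGB2HSV); m=cv2.inRange(h,(22,180,100),(32,255,255)); w=np.zeros_like(m); w[box[1]:box[3],box[0]:box[2]]=m[box[1]:box[3],box[0]:box[2]]
    return cv2.minAreaRect(cv2.findNonZero(w)),w
p,a=red(t,(460,250,500,280));q,b=red(s,(360,330,395,362));print(p,a,q,b,tri(t,p,s,q))
r,w=yel(t,(450,230,500,280));print("block",r,[at_z(t,c,.025)[:2].round(4).tolist() for c in cv2.boxPoints(r)],at_z(t,r[0],.025))
c=np.zeros((600,800,3),np.uint8);c[:400,:400]=cv2.resize(t["img"][235:285,450:500,::-1],(400,400),interpolation=cv2.INTER_CUBIC);c[:400,400:]=cv2.resize(s["img"][325:385,350:410,::-1],(400,400),interpolation=cv2.INTER_CUBIC)
c[400:,:200]=cv2.resize(s["img"][195:245,265:315,::-1],(200,200));cv2.imwrite("pics/iso.png",c)
E
```

```text
{'time_s': 70.075, 'joint_pos': [-1.1296, 0.2135, 1.1449, 1.7593, -0.1987, 1.2977, 1.793], 'tcp_pos': [0.5472, 0.0303, 0.2392], 'ee_rot': [-0.0806, 0.9967, -0.0015, 0.0001], 'contact_force': [-0.6184, 0.3847, -0.1348], 'moment': [0.009, -0.0426, 0.0333], 'finger_force': 0.0, 'opening': 0.0649} psi 1.7322
[481.623 264.623] [478 261   9   9  61] [375.2727 345.0909] [371 340  11  11  44] (array([ 0.4813, -0.4306,  0.0852]), np.float64(0.00036452264557060483))
block ((469.2969055175781, 253.46804809570312), (14.258005142211914, 25.609920501708984), 2.602562189102173) [[0.4784, -0.3977], [0.5477, -0.4011], [0.5467, -0.4397], [0.4774, -0.4361]] [ 0.5125 -0.4186  0.025 ]
```

View pics/iso.png

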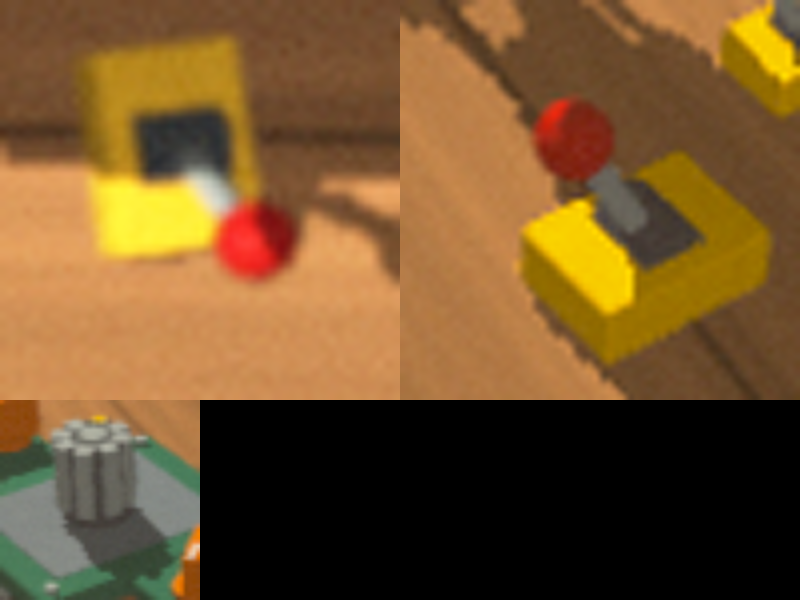

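All four wheels are stacked (lower-left crop), with the yellow key tip showing above. The ball is at (0.481, -0.429, 0.083) and the lever must be pushed towards +x. I go behind it with the jaws closed.

Request:
{"name": "send_rows", "arguments": {"increments": [[[0,0,-0.06,-0.04,-0.2,0,1],[0,0,-0.12,-0.09,-0.4,-0.05,1],[0,0,-0.18,-0.13,-0.6,-0.1,1],[0,0,-0.24,-0.18,-0.8,-0.15,1],[0,0,-0.288,-0.22,-1,-0.2,1]]]}}

```text
time_s: 70.8
tcp_pos: [0.5134, -0.119, 0.2084]
ee_rot: [0.136, 0.991, -0.001, -0.0]
contact_force: [0.4, -0.3, 0.5]
opening: 0.0073
finger_force: 0.0
```

Request:
{"name": "send_rows", "arguments": {"increments": [[[0,0,0,-0.04,-0.2,0,1],[0,0,0,-0.09,-0.4,0,1],[0,0,0,-0.13,-0.6,0,1],[0,0,0,-0.18,-0.8,0,1],[0,0,0,-0.22,-1,0,1]]]}}

```text
time_s: 71.42
tcp_pos: [0.4801, -0.2691, 0.2085]
ee_rot: [0.135, 0.991, -0.001, -0.0]
contact_force: [-0.0, 0.7, -1.1]
opening: 0.0008
finger_force: 0.0
```

Request:
{"name": "send_rows", "arguments": {"increments": [[[0,0,0,-0.05,-0.25,0,1],[0,0,0,-0.1,-0.5,0,1],[0,0,0,-0.15,-0.75,0,1],[0,0,0,-0.22,-1,0,1],[0,0,0,-0.22,-1,0,1]]]}}

```text
time_s: 72.05
tcp_pos: [0.4445, -0.4214, 0.2086]
ee_rot: [0.138, 0.99, -0.002, -0.001]
contact_force: [-1.0, 0.5, -0.4]
opening: 0.0006
finger_force: 0.0
```

```bash
python3 st.py
```

```text
{'time_s': 72.05, 'joint_pos': [-0.1525, 0.4597, 1.1169, 1.6458, -0.4212, 1.3041, 2.3312], 'tcp_pos': [0.4445, -0.4214, 0.2086], 'ee_rot': [0.1376, 0.9905, -0.0024, -0.001], 'contact_force': [-1.0412, 0.4534, -0.3531], 'moment': [0.0131, 0.021, -0.0445], 'finger_force': 0.0, 'opening': 0.0006} psi 1.2947
```

Request:
{"name": "send_rows", "arguments": {"increments": [[[0,0,-0.067,0,0,-0.2,1],[0,0,-0.067,0,0,-0.4,1],[0,0,-0.067,0,0,-0.6,1],[0,0,-0.067,0,0,-0.78,1],[0,0,-0.067,0,0,-0.78,1]]]}}

```text
time_s: 72.68
tcp_pos: [0.4471, -0.4159, 0.09]
ee_rot: [0.183, 0.983, -0.001, -0.002]
contact_force: [-0.0, -0.2, 1.0]
opening: 0.0006
finger_force: 0.0
```

Request:
{"name": "send_rows", "arguments": {"increments": [[[0,0,0,0.07,0,0,1],[0,0,0,0.14,0,0,1],[0,0,0,0.22,0,0,1],[0,0,0,0.3,0,0,1],[0,0,0,0.38,0,0,1]]]}}

```text
time_s: 73.3
tcp_pos: [0.5064, -0.4163, 0.0919]
ee_rot: [0.182, 0.983, -0.001, -0.001]
contact_force: [-1.6, 6.0, 1.7]
opening: 0.0006
finger_force: 2.5
```

Request:
{"name": "send_rows", "arguments": {"increments": [[[0,0,0,0.05,0,0,1],[0,0,0,0.1,0,0,1],[0,0,0,0.14,0,0,1],[0,0,0,0.17,0,0,1],[0,0,0,0.17,0,0,1]]]}}

```text
time_s: 73.92
tcp_pos: [0.5253, -0.4169, 0.0909]
ee_rot: [0.184, 0.983, -0.0, -0.005]
contact_force: [-20.0, 10.4, 7.6]
opening: 0.0003
finger_force: 11.1
```

```bash
python3 st.py; python3 - <<'E'
from h import *
s=snapshot("side");save(s,"iso2.png",(330,300,430,380),6)
E
```

```text
{'time_s': 73.925, 'joint_pos': [-0.0659, 0.6917, 0.9776, 1.6013, -0.6, 1.1878, 2.2413], 'tcp_pos': [0.5253, -0.4169, 0.0909], 'ee_rot': [0.1844, 0.9828, -0.0001, -0.0052], 'contact_force': [-20.0272, 10.4405, 7.5957], 'moment': [2.2307, 4.3263, 0.1591], 'finger_force': 11.1268, 'opening': 0.0003} psi 1.1999
```

View pics/iso2.png

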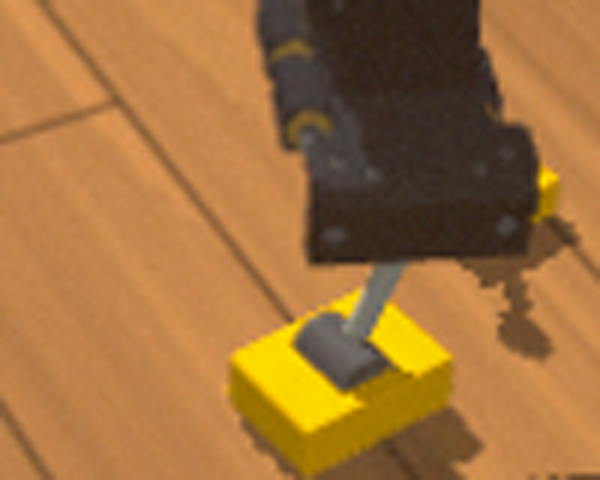

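The lever is at its stop, leaning the other way. I back off, lift clear and check the whole scene.

Request:
{"name": "send_rows", "arguments": {"increments": [[[0,0,0,-0.15,0,0,1],[0,0,0,-0.3,0,0.1,1],[0,0,0,-0.3,0,0.4,1],[0,0,0,-0.3,0,0.7,1],[0,0,0,-0.3,0.2,0.9,1]]]}}

```text
time_s: 74.6
tcp_pos: [0.4853, -0.3901, 0.23]
ee_rot: [0.185, 0.983, -0.003, 0.001]
contact_force: [0.8, 0.9, 0.4]
opening: 0.0002
finger_force: 0.0
```

Request:
{"name": "send_rows", "arguments": {"increments": [[[0,0,0,0,0.2,0,1],[0,0,0,0,0.4,0,1],[0,0,0,0,0.6,0,1],[0,0,0,0,0.8,0,1],[0,0,0,0,1,0,1]]]}}

```text
time_s: 75.22
tcp_pos: [0.4863, -0.237, 0.2276]
ee_rot: [0.183, 0.983, -0.002, 0.001]
contact_force: [-0.3, -0.6, 0.2]
opening: 0.0005
finger_force: 0.0
```

```bash
python3 st.py; python3 - <<'E'
from h import *
s=snapshot("side");t=snapshot("top")
c=np.zeros((600,800,3),np.uint8);c[:300,:400]=cv2.resize(t["img"][235:285,450:517,::-1],(400,300),interpolation=cv2.INTER_CUBIC);c[:300,400:]=cv2.resize(s["img"][325:385,340:420,::-1],(400,300),interpolation=cv2.INTER_CUBIC)
c[300:,:400]=cv2.resize(s["img"][190:265,235:335,::-1],(400,300),interpolation=cv2.INTER_CUBIC);c[300:,400:]=cv2.resize(t["img"][195:300,175:315,::-1],(400,300),interpolation=cv2.INTER_CUBIC);cv2.imwrite("pics/fin.png",c)
E
```

```text
{'time_s': 75.225, 'joint_pos': [-0.732, 0.2638, 1.2968, 1.795, -0.2622, 1.2808, 1.8335], 'tcp_pos': [0.4863, -0.237, 0.2276], 'ee_rot': [0.1833, 0.9831, -0.0017, 0.0007], 'contact_force': [-0.2582, -0.6371, 0.2162], 'moment': [0.0241, -0.0462, 0.0014], 'finger_force': 0.0, 'opening': 0.0005} psi 1.2022
```

View pics/fin.png

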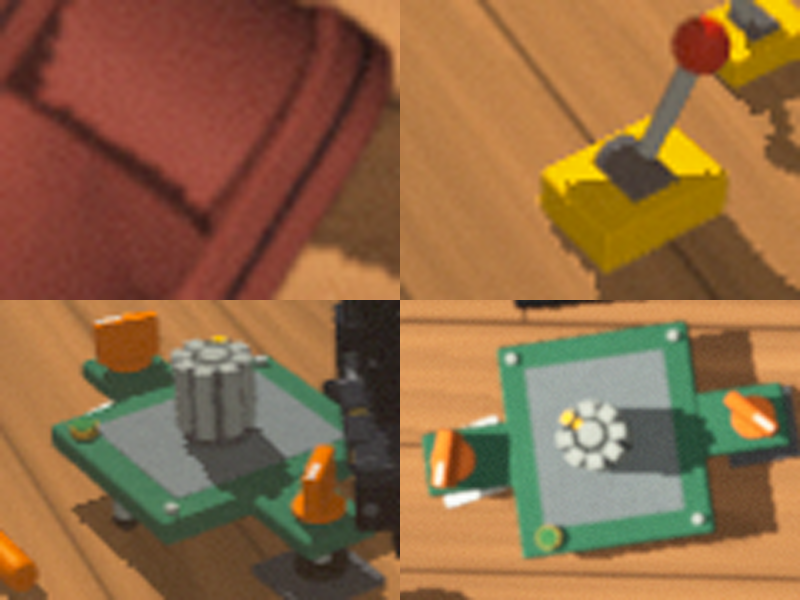

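The lever leans fully over to on, all four wheels are stacked flush with their marks aligned, and the stand is level. I hand in.

```bash
python3 -c "
from bench import arm
print(arm.hand_in())"
```

```text
the job is handed in; nothing more can be done
None
```

I levelled the stand, slid all four grey wheels home on the spindle, then threw the large isolator fully on and handed in at about 75 s. No verdict was shown; the stand's level I probed only at the left screw, and foot loads I could not measure directly.

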